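# Clear the conservator's bench into its trays

### The job

Clear the conservator's bench after a polishing session: throw the toggle clamp's handle fully open before you take out the resin sample block, then lay that block and the loose resin block in the two empty bays of the sample tray, one to a bay. Stand the two loose brown bottles in the two empty bays of the bottle tray, one to a bay and kept upright all the way, and lay the flat brush in the long undivided tool tray. Leave the clamp open.

Things in the scene. Friction and masses are not known exactly. Their poses are not given: they have to be found in the camera images.
- block_a_mid (a point): The clamped block of pale yellow resin with a dark paint sample in its top, 40 x 26 x 26 mm, 35 g. Site at its centre, x along the 40 mm, z up. It lies flat in the jig, underside 20 mm above the bench on a pad 24 mm wide (so its long sides are free to the bottom), between 5 mm high end stops, held by the clamp's rubber tip on the middle of its top (5 N). x points towards the clamp's pivots.
- block_b_mid (a point): The loose block of pale yellow resin with a dark paint sample in its top, 40 x 26 x 26 mm, 35 g. Site at its centre, x along the 40 mm, z up. It lies flat on the bench.
- bottle_a_mid (a point): A loose brown glass bottle, closed, with paper label and black screw cap, about 100 g: diameter 36 mm up to 55 mm above its foot, then shoulder and cap of diameter 23 mm, 80 mm tall. Site on its axis half-way up (40 mm above the foot), z up. It stands on the bench.
- bottle_b_mid (a point): The other loose brown glass bottle, closed, with paper label and black screw cap, about 100 g: diameter 36 mm up to 55 mm above its foot, then shoulder and cap of diameter 23 mm, 80 mm tall. Site on its axis half-way up (40 mm above the foot), z up. It stands on the bench.
- brush_mid (a point): Flat brush lying on the bench, 140 mm long, 40 g. Site at mid-length, 6 mm above its underside, x towards the bristles, z up; it balances within 15 mm of there. Wooden handle 16 mm wide, 12 mm thick, from x = -70 to +14 mm; then steel ferrule 28 mm wide and bristles 30 mm wide to x = +70 mm, 12 to 13 mm thick.
- sample_tray: Fixed low white tray for blocks, 210 x 88 mm, origin under its centre on the bench, x along the 210 mm, floor top 4 mm above the bench, walls 4 mm thick. Two dividers make three bays in a row, 65 x 80 mm inside, centred at x = -69, 0, +69 mm. Rim 12 mm above the bench. The bay at x = -69 mm already holds a stored block of the same kind; the other two are empty.
- bottle_tray: Fixed light wooden tray for bottles, 210 x 88 mm, origin under its centre on the bench, x along the 210 mm, floor top 4 mm above the bench, walls 4 mm thick. Two dividers make three bays in a row, 65 x 80 mm inside, centred at x = -69, 0, +69 mm. Rim 20 mm above the bench. The bay at x = -69 mm already holds a stored bottle of the same kind; the other two are empty.
- tool_tray: Fixed grey tray for brushes, empty, no dividers: 210 x 88 mm, origin under its centre on the bench, x along the 210 mm, walls 4 mm thick, rim 16 mm and floor top 4 mm above the bench, 202 x 80 mm inside.
- clamp_handle (a joint): Handle of the steel toggle clamp on the fixed aluminium jig plate, rad: 0 = clamped, upright, locked just past dead centre; 1.2 = stop, fully open. It takes some 6 N at the grip to throw it over centre, then it swings easily and stays where left. Opening swings the arm (82 mm long, over the block) up and back by 100 degrees; its end is then about 140 mm above the bench.
- handle_grip (a point): Middle of the handle's black round grip, diameter 16 mm. z along the handle to its top; x = way to push it open, at the start level and pointing from the clamped block to the handle (112 mm apart). The handle's pivot is 55 mm from here along -z, its axis is y; the grip spans 33 to 76 mm from the pivot. The arm's top between handle and block is 77 mm above the bench at most.

How it is judged:
By the outcome, as a careful person would: the job done as asked, in the order asked, and still so for the second after the job is handed in, with the robot touching nothing.
It also fails if it takes over 138 s, if anything falls off the work surface, if the arm or the gripper's body presses on something with over 40 N, if the wrist force passes 120 N, or if a joint passes its speed limit or range.

### The arm

A 6-joint arm with a two-finger parallel gripper is mounted at the origin on the work surface. World frame = base frame: x ahead of the robot, y to its left, z up, the work surface at z = 0. Lengths are in m, angles in degrees, forces in N, time in s.
With the tool pointing down it reaches from about 0.375 to 0.9 m from the base axis. Payload 3.1 kg.
Tool frame: the origin (TCP) lies at the very end of the fingers, on their centre line; the grasp point (between the pads) lies 19 mm behind it; z points along the fingers, y is the direction in which the jaws open and shut (so a half turn about z gives the same grasp; the last joint's range is limited). The gripper opens to 87 mm and grips with 3 to 60 N. Pads are 19 mm wide; open, the fingers measure 117 mm over their backs; the gripper's body (75 mm by 190 mm) begins 51 mm behind the grasp point.
Start: joints at [65.518, 30.224, 82.088, -0, 67.689, -10.227], TCP at [0.154, 0.606, 0.223] pointing down, gripper open.
Joint ranges: [-176.69, 176.69], [-43.24, 126.21], [12.49, 139.97], [-82, 262], [0, 151.66], [-163.58, 163.58]. Speed limits (degrees/s): [159.86, 159.86, 180, 180, 180, 180].

### API

Orientations are given as a 3x3 rotation matrix whose columns are the frame's x, y, z axes.
In Python, from rig import read_state, capture, hand_in gives the robot as it stands. The module is installed in compiled form; this text tells all that it offers.
- The arm moves only by the tool send_rows, never from a script. Its argument "moves" is one flat list of numbers, 7 for each row, row after row: the turn, a rotation vector about the world's x, y, z in degrees, then the shift along the world's x, y, z in cm, then the gripper's target within -1 to 1 (fully open at 1, half-way at 0, shut at -1). In form: [rx, ry, rz, tx, ty, tz, hand, rx, ry, rz, tx, ty, tz, hand, ...]. A call has 1 to 20 rows; each row shifts and turns the commanded pose from where the row before left it; what a row does not reach is not made up. A row lasts 1/10 s, in which the tool goes at most 50 mm and 8.59 degrees, less where a joint would pass 70% of its speed; a pose out of reach is approached as far as the arm can. A call with a gripper value outside its range is refused whole. The fingers move at their own pace and stop on an object; the grip force is fixed at half the most. Time passes only in rows, so rows that do not move let the fingers close. It gives the time, the measured TCP pose, the force and the opening at its end, in the units of the state.
- read_state(): the state, without advancing time (a new reading comes with each control period).
- capture(name): name is "side" or "top" or "wrist"; returns a dict with "pixels" (400x640x3 uint8, red, green, blue), "vertical_fov" (degrees; the focal length in pixels is half the picture's height over the tangent of half this angle, whatever the lens; pixels are square), "cx", "cy" (the principal point, pixels), "rvec" (rotation vector, rad) and "tvec" (3), from world to camera coordinates, as OpenCV has them. Camera axes: x right, y down, z forward; pixel columns grow to the right and rows downward; lengths in m; the calibration is good to about 2 mm. The wrist camera is an equidistant fisheye: a pixel r from the principal point sees the ray r / f radians off the axis. A picture is of the moment at which its call begins. There is no depth.
- hand_in(): hands the job in, once; it reports no verdict.
The state is a dict: "time_s": time; "joint_positions": joint angles; "qvel": joint speeds; "tau": joint torques, N m; "position": TCP position; "tcp_rot": TCP orientation; "force": force on the tool from outside, world axes, zero at the start; "moment": the same for the moment, N m; "opening": opening from 0.0 (shut) to 1.0 (fully open).
Only numpy, scipy, OpenCV 4.12 (cv2) and the standard library are available. Lean on these libraries where they do the work, as an engineer would, in place of code of your own. Each camera call takes 0.05 s, during which the arm holds its last target.

## Working session

There is one attempt and no reset: what is moved stays moved. The work goes in short steps, Python scripts to look and compute and a tool call to move; the robot and the scene stay as the last step left them, time stands still between calls to the robot, and variables do not carry over. Pictures are saved under pics/ and viewed, and the job is handed in when it is done.

Besides the shell and the picture viewer there is one more tool, called after "Request:" by a JSON object that holds its "name" and its "arguments". send_rows: Moves the arm, as the interface text tells. Its arguments: {"type":"object","properties":{"moves":{"type":"array","items":{"type":"number"}}},"required":["moves"]}

```bash
mkdir -p pics; cat > h.py <<'E'
from rig import read_state, capture, hand_in
import numpy as np, cv2, pickle
def snap(name,out):
    c=capture(name); pickle.dump(c,open(f'pics/{out}.pkl','wb'))
    cv2.imwrite(f'pics/{out}.png',c['pixels'][:,:,::-1]); return c
def load(out): return pickle.load(open(f'pics/{out}.pkl','rb'))
def ray(c,u,v,fish=False):
    h=c['pixels'].shape[0]; f=h/2/np.tan(np.radians(c['vertical_fov'])/2)
    x=(u-c['cx']);y=(v-c['cy'])
    if fish:
        r=np.hypot(x,y);t=r/f; d=np.array([x/r*np.sin(t),y/r*np.sin(t),np.cos(t)]) if r>0 else np.array([0,0,1.])
    else: d=np.array([x/f,y/f,1])
    R,_=cv2.Rodrigues(np.array(c['rvec'],float)); t=np.array(c['tvec'],float).ravel()
    return -R.T@t, R.T@d
def at(c,u,v,z,fish=False):
    o,d=ray(c,u,v,fish); return o+d*(z-o[2])/d[2]
def proj(c,p,fish=False):
    R,_=cv2.Rodrigues(np.array(c['rvec'],float)); q=R@np.array(p,float)+np.array(c['tvec'],float).ravel()
    h=c['pixels'].shape[0]; f=h/2/np.tan(np.radians(c['vertical_fov'])/2)
    if fish:
        rr=np.hypot(q[0],q[1]);t=np.arctan2(rr,q[2]);return np.array([c['cx']+f*t*q[0]/rr,c['cy']+f*t*q[1]/rr])
    return np.array([c['cx']+f*q[0]/q[2],c['cy']+f*q[1]/q[2]])
E
python3 - <<'E'
from h import *
s=read_state();print({k:np.round(v,3).tolist() for k,v in s.items()})
for n in ['side','top','wrist']:
    c=snap(n,n+'0'); o,d=ray(c,c['cx'],c['cy']); print(n,c['vertical_fov'],c['cx'],c['cy'],o,d)
E
```

```text
{'time_s': 0.0, 'joint_positions': [65.518, 30.277, 82.156, -0.002, 67.689, -10.228], 'qvel': [-0.103, 0.062, 0.041, 0.03, -0.026, 0.01], 'tau': [0.0, -44.004, -17.659, 0.063, 0.058, -0.0], 'position': [0.154, 0.605, 0.222], 'tcp_rot': [[-0.969, 0.246, -0.001], [0.246, 0.969, -0.002], [0.0, -0.002, -1.0]], 'force': [-0.333, -0.639, 0.46], 'moment': [0.019, -0.016, -0.019], 'opening': 1.001}
side 57.80998196376077 321.5745696948365 197.9118515668051 [ 0.31330882 -0.56509291  0.65746573] [ 0.22231867  0.69718656 -0.68154626]
top 49.15460482288863 318.19527231637875 204.84783578242838 [0.41844361 0.00455038 1.27223133] [ 7.72129361e-02 -7.01173314e-04 -9.97014378e-01]
wrist 65.70646984690485 312.95494556180074 204.4968173841858 [0.07510096 0.62492947 0.38363528] [ 0.28681134 -0.07436667 -0.95509625]
```

View pics/top0.png

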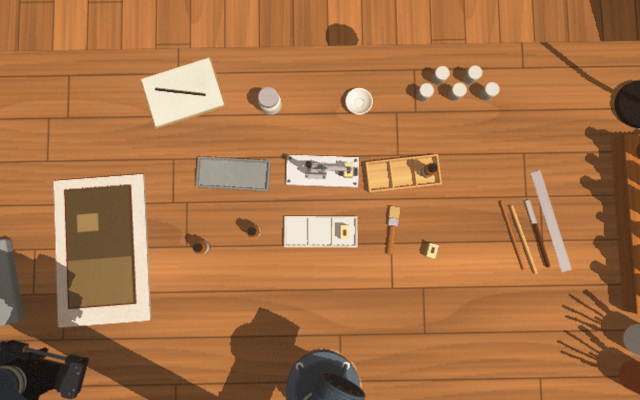

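View pics/side0.png

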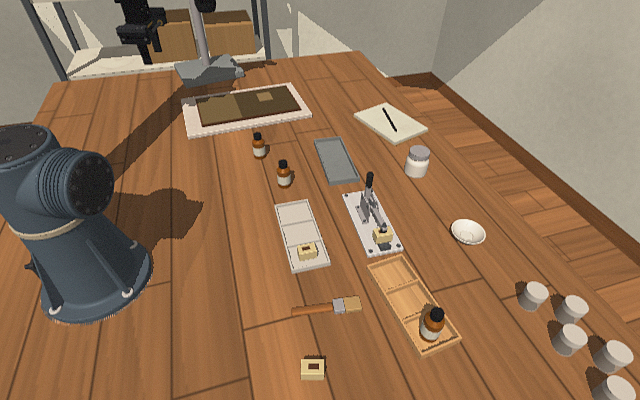

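View pics/wrist0.png

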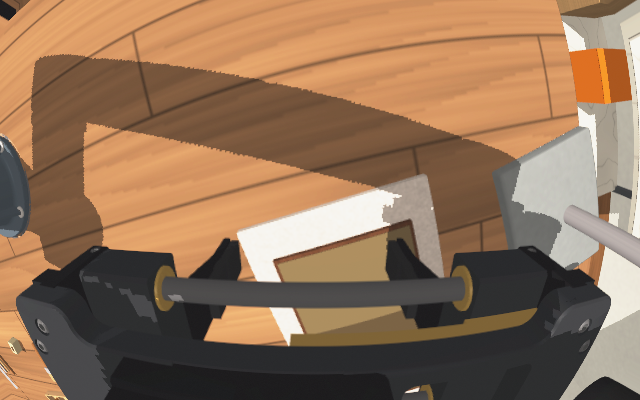

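The top view shows everything: tool tray ≈(233,173), jig (322,170), bottle tray (402,172), sample tray (320,231), bottles (200,246) and (252,230), brush (393,230), block B (431,250). I'll zoom in on these for precise pixels.

```bash
python3 - <<'E'
from h import *
c=load('top0')['pixels'][:,:,::-1]
def crop(im,x0,y0,x1,y1,s,o): cv2.imwrite(f'pics/{o}.png',cv2.resize(im[y0:y1,x0:x1],None,fx=s,fy=s,interpolation=cv2.INTER_CUBIC))
crop(c,180,145,310,265,6,'t_a'); crop(c,280,145,450,265,4.7,'t_b')
s=load('side0')['pixels'][:,:,::-1]
crop(s,230,120,430,270,4,'s_a'); crop(s,270,240,470,390,4,'s_b')
E
```

```text
(no output)
```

View pics/t_a.png

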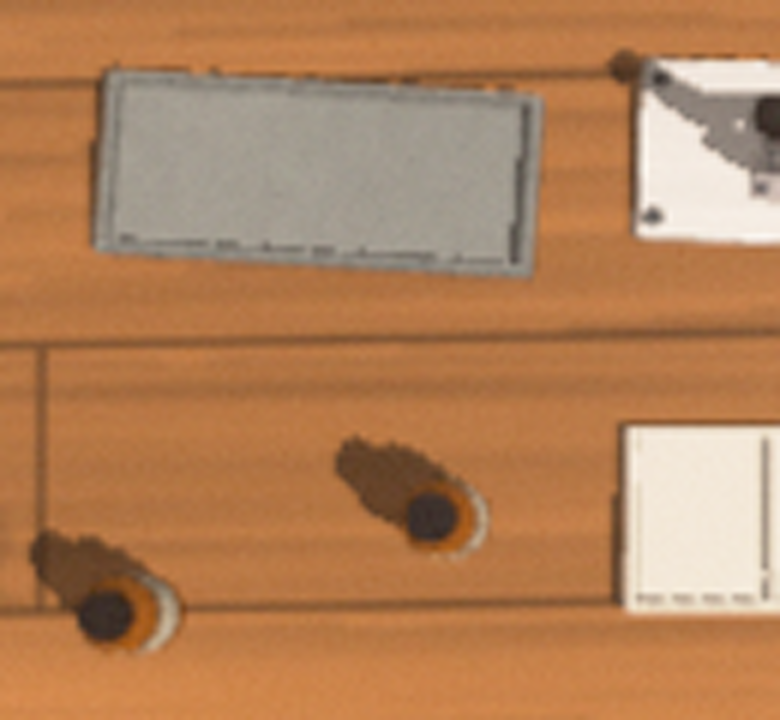

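View pics/t_b.png

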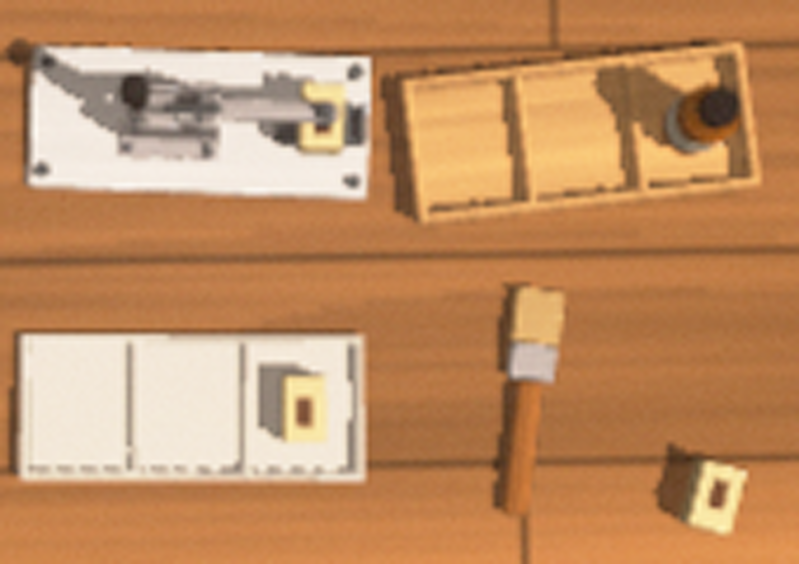

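View pics/s_a.png

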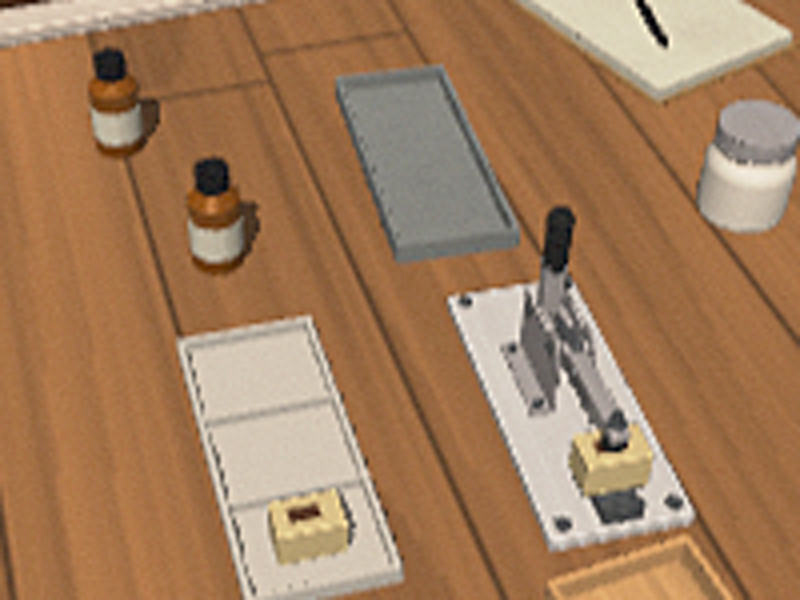

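View pics/s_b.png

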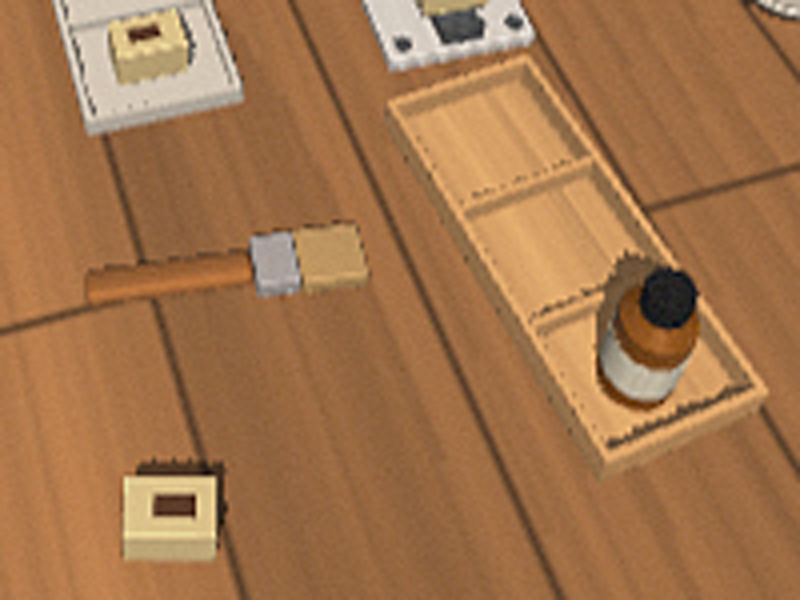

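```bash
cat > m.py <<'E'
from h import *
c=load('top0')
def B(u,v):return ((u+.5)/4.7-.5+280,(v+.5)/4.7-.5+145)
def A(u,v):return ((u+.5)/6-.5+180,(v+.5)/6-.5+145)
def rep(n,f,pts,z):
    P=[at(c,*f(*p),z) for p in pts]
    print(n,np.round(np.mean(P,0),4),[np.round(p[:2],4).tolist() for p in P])
    if len(P)==4: print('   sides',[round(float(np.linalg.norm(P[i]-P[(i+1)%4])),4) for i in range(4)],'ang',np.round(np.degrees(np.arctan2(*( (P[1]-P[0]+P[2]-P[3])[[1,0]]))),2))
rep('tool',A,[(108,70),(545,93),(532,278),(95,250)],.016)
rep('sample',B,[(22,333),(364,334),(364,482),(20,478)],.012)
rep('bott',B,[(403,78),(742,42),(760,184),(422,222)],.02)
rep('botA',A,[(432,517)],.08);rep('botB',A,[(107,614)],.08);rep('botStored',B,[(720,103)],.084)
rep('blkstored',B,[(304,411)],.03);rep('blkB',B,[(718,493)],.026)
rep('blkA',B,[(303,83),(343,85),(345,152),(302,150)],.046)
rep('grip',B,[(134,92)],.1)
rep('brush',B,[(513,286),(564,292)],.012);rep('brushend',B,[(497,512),(525,515)],.012)
rep('jig',B,[(30,43),(372,56),(367,198),(27,186)],.008)
E
python3 m.py
python3 - <<'E'
from h import *
c=load('top0')['pixels'][:,:,::-1]
cv2.imwrite('pics/jig.png',cv2.resize(c[150:195,280:364],None,fx=9,fy=9,interpolation=cv2.INTER_CUBIC))
E
```

```text
tool [0.6117 0.2492 0.016 ] [[0.6636, 0.3517], [0.6486, 0.1401], [0.5586, 0.1472], [0.5759, 0.3577]]
   sides [0.2121, 0.0902, 0.2112, 0.0879] ang -94.37
sample [ 0.4402 -0.0018  0.012 ] [[0.4871, 0.102], [0.4828, -0.1079], [0.3924, -0.1057], [0.3985, 0.1043]]
   sides [0.2099, 0.0904, 0.21, 0.0886] ang -91.42
bott [ 0.6047 -0.244   0.02  ] [[0.6397, -0.135], [0.6585, -0.3446], [0.5702, -0.3522], [0.5504, -0.1443]]
   sides [0.2104, 0.0886, 0.2088, 0.0898] ang -84.73
botA [0.4432 0.1863 0.08  ] [[0.4432, 0.1863]]
botB [0.402  0.3336 0.08  ] [[0.402, 0.3336]]
botStored [ 0.6104 -0.3125  0.084 ] [[0.6104, -0.3125]]
blkstored [ 0.436  -0.0689  0.03  ] [[0.436, -0.0689]]
blkB [ 0.3823 -0.3178  0.026 ] [[0.3823, -0.3178]]
blkA [ 0.612  -0.0835  0.046 ] [[0.6331, -0.0718], [0.6315, -0.0958], [0.5908, -0.0961], [0.5924, -0.0703]]
   sides [0.0241, 0.0407, 0.0259, 0.0407] ang -93.8
grip [0.6202 0.0291 0.1   ] [[0.6202, 0.0291]]
brush [ 0.5086 -0.2158  0.012 ] [[0.5107, -0.2002], [0.5064, -0.2314]]
brushend [ 0.3717 -0.1948  0.012 ] [[0.3727, -0.1863], [0.3706, -0.2033]]
jig [ 0.6174 -0.009   0.008 ] [[0.6679, 0.0953], [0.656, -0.1174], [0.5672, -0.1121], [0.5784, 0.0982]]
   sides [0.213, 0.089, 0.2106, 0.0896] ang -93.13
```

View pics/jig.png

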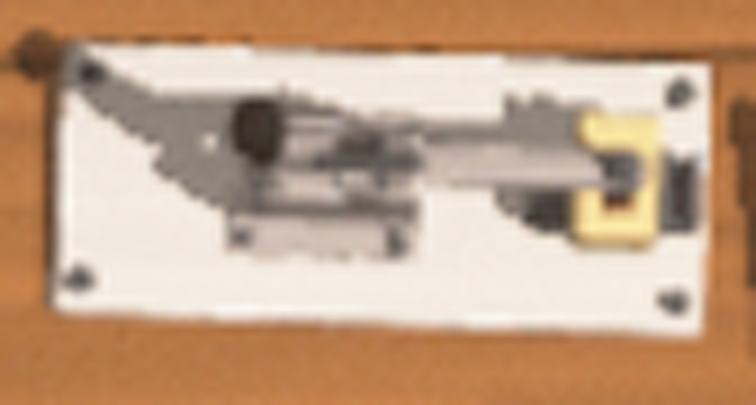

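The blob for block A looks longer across the arm than along it, which disagrees with the text. I'll look closer with the wrist camera, aligned to the jig.

Request:
{"name": "send_rows", "arguments": {"moves": [0,0,-2,1,-1.5,0.2,1,0,0,-4,2.3,-3,0.2,1,0,0,-4,2.4,-3.1,0.2,1,0,0,-4,2.4,-3.1,0.2,1,0,0,-4,2.4,-3.1,0.2,1,0,0,-4,2.4,-3.1,0.2,1,0,0,-4,2.4,-3.1,0.2,1,0,0,-4,2.4,-3.1,0.2,1,0,0,-4,2.4,-3.1,0.2,1,0,0,-4,2.4,-3.1,0.2,1,0,0,-4,2.4,-3.1,0.2,1,0,0,-4,2.4,-3.1,0.2,1,0,0,-4,2.4,-3.1,0.2,1,0,0,-4,2.4,-3.1,0.2,1,0,0,-4,2.4,-3.1,0.2,1,0,0,-4,2.4,-3.1,0.2,1,0,0,-4,2.4,-3.1,0.2,1,0,0,-4,2.4,-3.1,0.2,1,0,0,-4,2.4,-3.1,0.2,1,0,0,-5,2.0,-3.1,0,1]}}

```text
time_s: 2.15
position: [0.6152, 0.0002, 0.2609]
tcp_rot: [[0.062, 0.998, 0.0], [0.998, -0.062, -0.0], [-0.0, 0.0, -1.0]]
force: [0.1, 0.2, -0.8]
opening: 1.004
```

Request:
{"name": "send_rows", "arguments": {"moves": [0,0,0,0.3,-0.3,0,1,0,0,0,0,0,0,1,0,0,0,0,0,0,1]}}

```text
time_s: 2.45
position: [0.6164, 0.0001, 0.2602]
tcp_rot: [[0.057, 0.998, -0.002], [0.998, -0.057, 0.001], [0.001, -0.002, -1.0]]
force: [0.2, -0.1, -0.6]
opening: 1.001
```

```bash
python3 -c "
from h import *
c=snap('wrist','w1');s=read_state();print(s['position'],s['tcp_rot'],s['joint_positions'],s['force'])
o,d=ray(c,320,200,True);print(o,d)
im=c['pixels'][:,:,::-1]
print([proj(c,p,True) for p in [(.612,-.0835,.046),(.62,.029,.1)]])
"
```

```text
[6.16481409e-01 5.97313404e-04 2.60420463e-01] [[ 5.60096107e-02  9.98429009e-01 -1.56130497e-03]
 [ 9.98430119e-01 -5.60087991e-02  5.58794971e-04]
 [ 4.70470292e-04 -1.59015180e-03 -9.99998625e-01]] [-1.03251812e+01  2.73648946e+01  8.07986216e+01  1.62667687e-02
  7.19302306e+01 -7.11946595e+00] [-0.45389098 -0.08078262 -0.54227119]
[0.62204167 0.08099337 0.42225031] [ 0.00512501 -0.28246324 -0.95926443]
[array([312.8942327 , 239.38276712]), array([314.34688205, 161.09998575])]
```

View pics/w1.png

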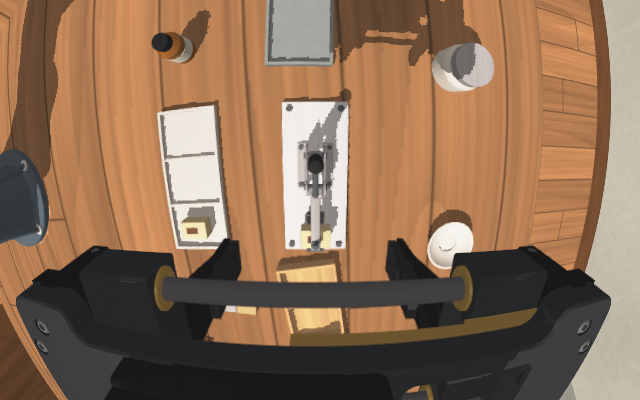

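```bash
python3 -c "
from h import *
im=load('w1')['pixels'][:,:,::-1]
cv2.imwrite('pics/w1z.png',cv2.resize(im[90:255,265:365],None,fx=5,fy=5,interpolation=cv2.INTER_CUBIC)[250:825])
cv2.imwrite('pics/s0z.png',cv2.resize(load('side0')['pixels'][165:255,335:415,::-1],None,fx=6.5,fy=6.5,interpolation=cv2.INTER_CUBIC))
"
```

```text
(no output)
```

View pics/w1z.png

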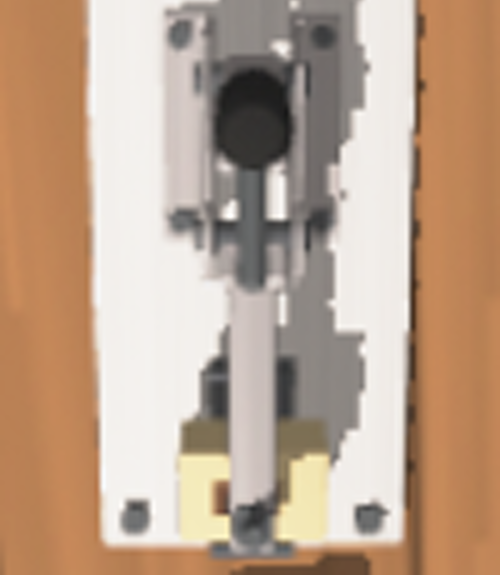

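View pics/s0z.png

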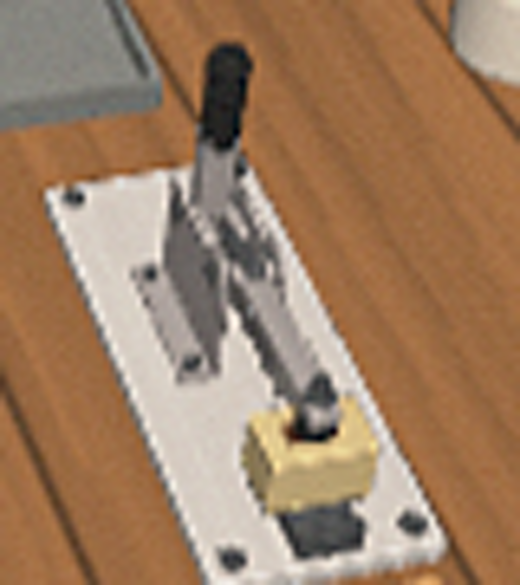

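The zoom confirms that block A's 40 mm side lies across the clamp arm (world x), overhanging the 24 mm pad. This disagrees with the text, but jaws along x still take its free ends. Next I'll triangulate the handle.

```bash
cat >> h.py <<'E'
def tri(*obs):
    A=np.zeros((3,3));b=np.zeros(3)
    for c,u,v,f in obs:
        o,d=ray(c,u,v,f);d=d/np.linalg.norm(d);M=np.eye(3)-np.outer(d,d);A+=M;b+=M@o
    p=np.linalg.solve(A,b);return p,[np.round(proj(c,p,f)-[u,v],1).tolist() for c,u,v,f in obs]
E
python3 -c "
from h import *
s,w,t=load('side0'),load('w1'),load('top0')
print('gtop',tri((s,370.2,173.4,0),(w,315.6,167.4,1)))
print('gtop3',tri((s,370.2,173.4,0),(w,315.6,167.4,1),(t,280+256/9,150+128/9,0)))
# block a top: corners in wrist
for u,v in [(180,452),(328,452),(180,540),(328,540)]:
  print(at(w,265+u/5,90+(v+250)/5,.046,True))
for u,v in [(248,412),(365,398),(380,448),(268,468)]:
  print('side',at(s,335+u/6.5,165+v/6.5,.046))
print('tip', tri((s,335+318/6.5,165+410/6.5,0),(w,265+252/5,90+770/5,1)))
"
```

```text
gtop (array([0.62048138, 0.02718036, 0.12596096]), [[0.3, 0.0], [-0.6, -0.2]])
gtop3 (array([0.6188451 , 0.02725033, 0.12566825]), [[-0.4, 0.2], [-2.3, -0.3], [0.1, -1.2]])
[ 0.59717443 -0.06982384  0.046     ]
[ 0.63588195 -0.07200599  0.046     ]
[ 0.5953757  -0.09525996  0.046     ]
[ 0.63497348 -0.0975034   0.046     ]
side [ 0.59603451 -0.06953372  0.046     ]
side [ 0.63839612 -0.07491853  0.046     ]
side [ 0.63341281 -0.09782351  0.046     ]
side [ 0.5925257  -0.09538377  0.046     ]
tip (array([ 0.61473229, -0.08491835,  0.05757317]), [[0.2, -0.0], [-0.3, -0.1]])
```

```bash
python3 -c "
from h import *
s,w,t=load('side0'),load('w1'),load('top0')
W=lambda u,v:(265+u/5,90+(v+250)/5)
S=lambda u,v:(335+u/6.5,165+v/6.5)
print('backbolt',at(w,*W(180,33),.012,True),at(w,*W(322,33),.012,True),at(w,*W(180,220),.012,True))
print('backbolt side',at(s,*S(150,272),.012))
print('plate back top', tri((s,*S(172,180),0),(w,*W(207,60),1)))
"
```

```text
backbolt [0.60286175 0.03537886 0.012     ] [0.64047265 0.03329445 0.012     ] [ 0.59955193 -0.01567702  0.012     ]
backbolt side [0.60366137 0.03739514 0.012     ]
plate back top (array([0.60931802, 0.0349138 , 0.06125288]), [[0.8, 0.1], [-1.5, -0.6]])
```

Request:
{"name": "send_rows", "arguments": {"moves": [0,0,0,0.1,0.5,-1,1,0,0,0,0.1,0.8,-2.5,1,0,0,0,0.1,0.8,-3,1,0,0,0,0.05,0.65,-3,1,0,0,0,0,0,-3,1,0,0,0,0,0,-2.6,1,0,0,0,0,0,-2,1,0,0,0,0,0,0,1]}}

```text
time_s: 3.3
position: [0.618, 0.029, 0.0861]
tcp_rot: [[0.055, 0.998, -0.008], [0.998, -0.055, 0.001], [0.001, -0.008, -1.0]]
force: [-1.0, -0.6, 1.4]
opening: 1.001
```

```bash
python3 -c "
from h import *
snap('wrist','w2');c=snap('side','s2');cv2.imwrite('pics/s2z.png',cv2.resize(c['pixels'][120:260,290:450,::-1],None,fx=4,fy=4,interpolation=cv2.INTER_CUBIC))
print(read_state()['position'])"
```

```text
[0.62087908 0.02827607 0.08934447]
```

View pics/w2.png

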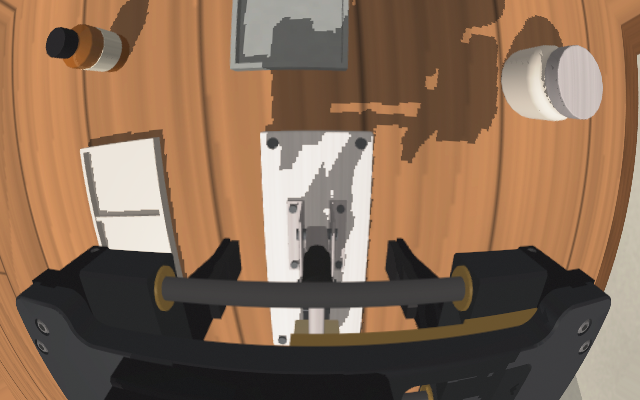

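View pics/s2z.png

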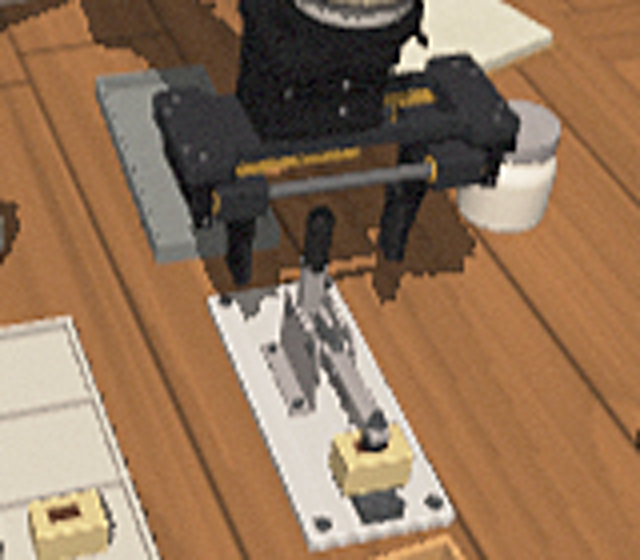

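Request:
{"name": "send_rows", "arguments": {"moves": [0,0,0,0,0,0,-1,0,0,0,0,0,0,-1,0,0,0,0,0,0,-1,0,0,0,0,0,0,-1,0,0,0,0,0,0,-1,0,0,0,0,0,0,-1,0,0,0,0,0,0,-1,0,0,0,0,0,0,-1]}}

```text
time_s: 4.2
position: [0.6213, 0.0272, 0.0895]
tcp_rot: [[0.057, 0.998, -0.0], [0.998, -0.057, 0.0], [0.0, -0.0, -1.0]]
force: [-0.6, 0.2, 0.1]
opening: 0.354
```

Request:
{"name": "send_rows", "arguments": {"moves": [0,0,0,0,0,0,-1,0,0,0,0,0,0,-1,0,0,0,0,0,0,-1,0,0,0,0,0,0,-1]}}

```text
time_s: 4.6
position: [0.6201, 0.0273, 0.0894]
tcp_rot: [[0.057, 0.998, -0.003], [0.998, -0.057, 0.0], [-0.0, -0.003, -1.0]]
force: [-4.2, -0.4, 2.8]
opening: 0.176
```

Request:
{"name": "send_rows", "arguments": {"moves": [0,0,0,0.02,0.3,0,-1,0,0,0,0.02,0.4,-0.04,-1,0,0,0,0.02,0.45,-0.08,-1,0,0,0,0.03,0.55,-0.15,-1,0,0,0,0.03,0.56,-0.19,-1]}}

```text
time_s: 5.1
position: [0.6213, 0.0478, 0.0856]
tcp_rot: [[0.055, 0.998, -0.003], [0.998, -0.055, -0.004], [-0.004, -0.003, -1.0]]
force: [-6.0, -5.4, 6.5]
opening: 0.179
```

Request:
{"name": "send_rows", "arguments": {"moves": [0,0,0,0.03,0.52,-0.25,-1,0,0,0,0.03,0.49,-0.3,-1,0,0,0,0.03,0.46,-0.35,-1,0,0,0,0.02,0.43,-0.4,-1,0,0,0,0.02,0.38,-0.44,-1,0,0,0,0.02,0.34,-0.47,-1,0,0,0,0.02,0.28,-0.51,-1,0,0,0,0.02,0.25,-0.52,-1,0,0,0,0,0,0,-1]}}

```text
time_s: 6.0
position: [0.6232, 0.0827, 0.052]
tcp_rot: [[0.057, 0.998, -0.003], [0.998, -0.057, 0.001], [0.001, -0.003, -1.0]]
force: [-4.4, 3.6, 4.4]
opening: 0.161
```

```bash
python3 -c "
from h import *
c=snap('side','s3');cv2.imwrite('pics/s3z.png',cv2.resize(c['pixels'][100:260,290:450,::-1],None,fx=3.7,fy=3.7,interpolation=cv2.INTER_CUBIC))
s=read_state();print(s['position'],s['force'])"
```

```text
[0.62317884 0.08265525 0.05219332] [-4.19977092  4.00579108  1.7906612 ]
```

View pics/s3z.png

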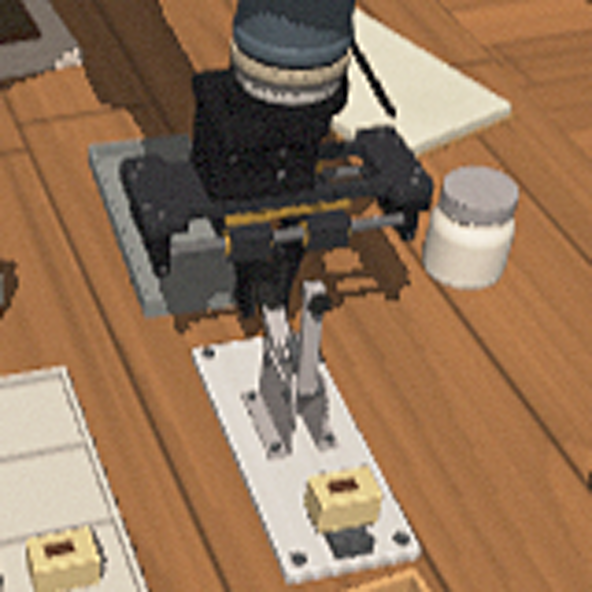

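Arm is up and back. I'll press a little further to make sure of the stop.

Request:
{"name": "send_rows", "arguments": {"moves": [0,0,0,0,0.05,-0.15,-1,0,0,0,0,0.05,-0.15,-1,0,0,0,0,0.03,-0.1,-1,0,0,0,0,0,0,-1]}}

```text
time_s: 6.45
position: [0.6233, 0.0832, 0.0505]
tcp_rot: [[0.057, 0.998, -0.002], [0.998, -0.057, 0.001], [0.0, -0.002, -1.0]]
force: [-6.3, 1.8, 12.4]
opening: 0.166
```

Stop reached (12 N against it). Release and lift.

Request:
{"name": "send_rows", "arguments": {"moves": [0,0,0,0,-0.1,0.3,0.4,0,0,0,0,0,0,0.4,0,0,0,0,0,0,0.4,0,0,0,0,0,0,0.4,0,0,0,0,0,0,0.4,0,0,0,0,0,0,0.4,0,0,0,0,0,1,0.4,0,0,0,0,0,3,0.4,0,0,0,0,0,4,0.4,0,0,0,0,0,4,0.4,0,0,0,0,0,4,0.4,0,0,0,0,0,3,0.4,0,0,0,0,0,1,0.4,0,0,0,0,0,0,0.4]}}

```text
time_s: 7.85
position: [0.6253, 0.0816, 0.2535]
tcp_rot: [[0.057, 0.998, 0.004], [0.998, -0.057, -0.0], [0.0, 0.004, -1.0]]
force: [-0.3, 0.7, -0.1]
opening: 0.699
```

```bash
python3 -c "
from h import *
c=snap('side','s4');cv2.imwrite('pics/s4z.png',cv2.resize(c['pixels'][150:260,330:430,::-1],None,fx=5,fy=5,interpolation=cv2.INTER_CUBIC))
c=snap('wrist','w4');cv2.imwrite('pics/w4z.png',cv2.resize(c['pixels'][90:290,240:400,::-1],None,fx=3,fy=3,interpolation=cv2.INTER_CUBIC))
s=read_state();print(s['position'],s['force'],s['opening'])"
```

```text
[0.62334262 0.08166383 0.25010614] [0.69627947 0.16959624 0.21531111] 0.7019949070437769
```

View pics/s4z.png

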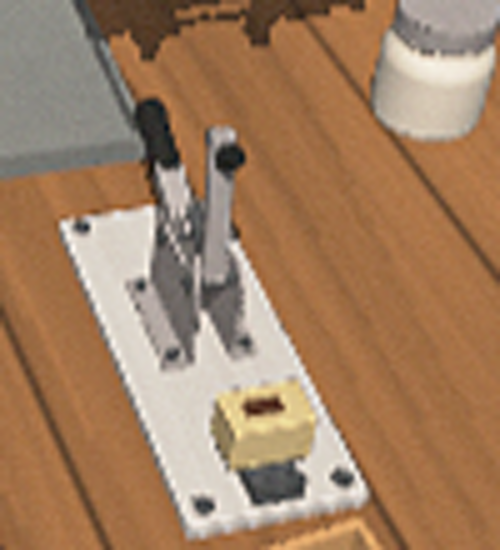

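View pics/w4z.png

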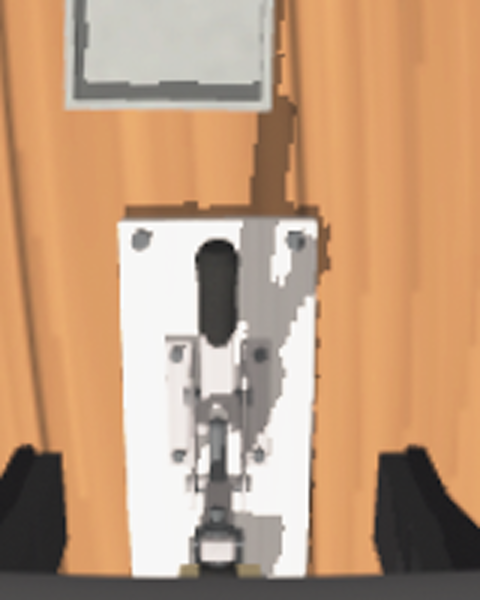

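```bash
python3 -c "
from h import *
s,w=load('s4'),load('w4')
p,e=tri((s,330+149/5,150+108/5,0),(w,240+217/3,90+252/3,1));print('gripend',p,e)
q,e=tri((s,330+168/5,150+158/5,0),(w,240+217/3,90+335/3,1));print('gripbase',q,e); d=p-q;print(np.arctan2(d[1],d[2]))
p,e=tri((s,330+230/5,150+157/5,0),(w,240+217/3,90+548/3,1));print('rubber tip',p,e)
S=lambda u,v:(330+u/5,150+v/5)
P=[at(s,*S(*q),.046) for q in [(212,398),(300,378),(315,428),(235,450)]]
print('block',np.round(P,4),np.mean(P,0))
print('patch',at(s,*S(265,405),.046))
"
```

```text
gripend [0.62467403 0.09421287 0.07855438] [[0.1, 0.0], [-0.2, -0.1]]
gripbase [0.62254698 0.06083473 0.07292713] [[0.2, -0.0], [-0.4, -0.1]]
1.4037761208356112
rubber tip [ 0.62048641 -0.00255534  0.12575133] [[-0.5, 0.0], [1.0, 0.4]]
block [[ 0.5929 -0.0725  0.046 ]
 [ 0.6367 -0.0724  0.046 ]
 [ 0.6303 -0.1021  0.046 ]
 [ 0.5907 -0.1039  0.046 ]] [ 0.61264569 -0.08772166  0.046     ]
patch [ 0.61437423 -0.08315355  0.046     ]
```

Handle end at (0.62,0.094,0.079), which matches the stop at 1.2 rad. Next, block A, with the tool tilted 15° so the camera side stays clear of the raised arm.

Request:
{"name": "send_rows", "arguments": {"moves": [2.5,0,0,-0.14,-1.75,0,0.4,2.5,0,0,-0.14,-3,0,0.4,2.5,0,0,-0.14,-3.5,0,0.4,2.5,0,0,-0.14,-3.5,0,0.4,2.5,0,0,-0.14,-3,0,0.4,2.5,0,0,-0.14,-1.75,0,0.4,0,0,0,0,0,-2,0.4,0,0,0,0,0,-4,0.4,0,0,0,0,0,-4,0.4,0,0,0,0,0,-3,0.4,0,0,0,0,0,-2,0.4,0,0,0,0,0,0,0.4]}}

```text
time_s: 9.15
position: [0.612, -0.0818, 0.096]
tcp_rot: [[0.06, 0.998, -0.011], [0.963, -0.055, 0.263], [0.262, -0.026, -0.965]]
force: [-0.1, 0.2, 0.3]
opening: 0.7
```

```bash
python3 -c "
from h import *
c=snap('side','s5');cv2.imwrite('pics/s5z.png',cv2.resize(c['pixels'][100:260,290:450,::-1],None,fx=3.7,fy=3.7,interpolation=cv2.INTER_CUBIC))
s=read_state();print(s['position'],s['tcp_rot'],s['force'],s['opening'])"
```

```text
[ 0.61361681 -0.08235424  0.09821327] [[ 0.05882436  0.99824461 -0.00688465]
 [ 0.96351597 -0.05497131  0.26194491]
 [ 0.26110664 -0.02204221 -0.96505827]] [-0.50324271 -0.63455926 -0.13234643] 0.7019903519879701
```

View pics/s5z.png

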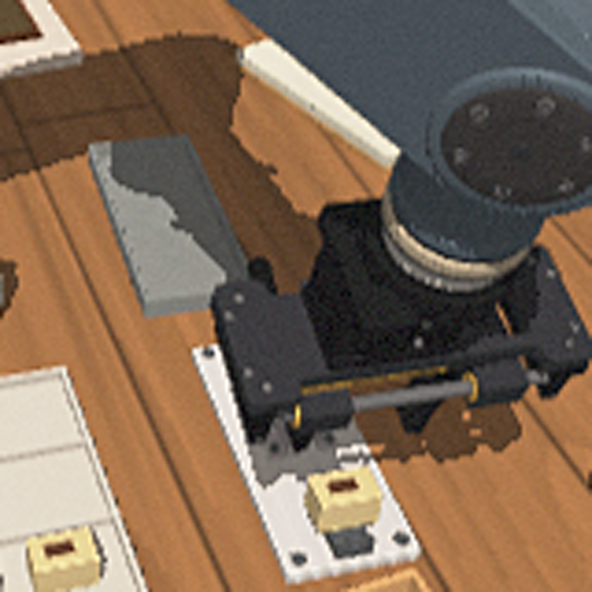

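Request:
{"name": "send_rows", "arguments": {"moves": [0,0,0,0.05,-0.05,-1.5,0.4,0,0,0,0.05,-0.05,-2.5,0.4,0,0,0,0,0,-2,0.4,0,0,0,0,0,-0.9,0.4,0,0,0,0,0,0,0.4,0,0,0,0,0,0,-1,0,0,0,0,0,0,-1,0,0,0,0,0,0,-1,0,0,0,0,0,0,-1,0,0,0,0,0,0,-1]}}

```text
time_s: 10.2
position: [0.6175, -0.0845, 0.0335]
tcp_rot: [[0.056, 0.998, 0.001], [0.964, -0.055, 0.259], [0.258, -0.013, -0.966]]
force: [-0.2, -0.7, 3.8]
opening: 0.456
```

Request:
{"name": "send_rows", "arguments": {"moves": [0,0,0,0,0,0,-1,0,0,0,0,0,0,-1]}}

```text
time_s: 10.4
position: [0.6175, -0.0845, 0.0335]
tcp_rot: [[0.057, 0.998, 0.001], [0.964, -0.055, 0.259], [0.258, -0.014, -0.966]]
force: [-1.3, -0.5, 5.3]
opening: 0.452
```

```bash
python3 -c "
from h import *
c=snap('side','s6');cv2.imwrite('pics/s6z.png',cv2.resize(c['pixels'][100:260,290:450,::-1],None,fx=3.7,fy=3.7,interpolation=cv2.INTER_CUBIC))
s=read_state();print(s['position'],s['force'],s['opening']*87)"
```

```text
[ 0.61748947 -0.08453096  0.03348195] [-1.07854645  0.80851274  6.16530747] 39.507115020034135
```

View pics/s6z.png

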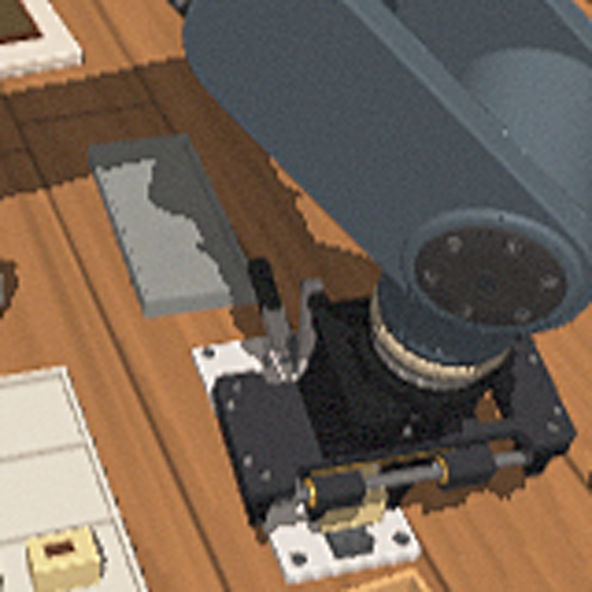

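Request:
{"name": "send_rows", "arguments": {"moves": [0,0,0,0,0,0.5,-1,0,0,0,0,0,1.5,-1,0,0,0,0,0,3,-1,0,0,0,0,0,4,-1,0,0,0,0,0,4,-1,0,0,0,0,0,3,-1,0,0,0,0,0,1.5,-1,0,0,0,0,0,0,-1]}}

```text
time_s: 11.25
position: [0.6187, -0.0849, 0.2113]
tcp_rot: [[0.055, 0.998, 0.006], [0.965, -0.055, 0.256], [0.256, -0.008, -0.967]]
force: [0.2, -0.1, -0.3]
opening: 0.459
```

```bash
python3 -c "
from h import *
c=snap('side','s7');cv2.imwrite('pics/s7z.png',cv2.resize(c['pixels'][50:290,250:450,::-1],None,fx=2.5,fy=2.5,interpolation=cv2.INTER_CUBIC))
c=snap('wrist','w7')
s=read_state();print(s['position'],s['force'],s['opening']*87,s['joint_positions'])"
```

```text
[ 0.61666627 -0.08423692  0.20770738] [-0.24716247 -0.45599988 -0.45316026] 39.667390695192 [-24.84347218  32.80273406  81.58413612  14.23276319  72.54973735
 -26.70955789]
```

View pics/s7z.png

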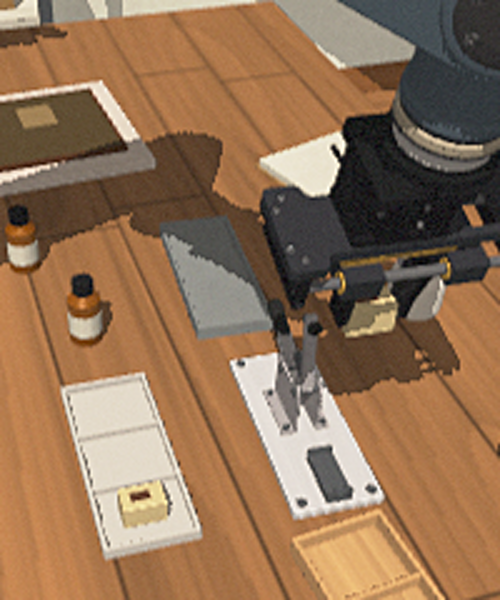

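View pics/w7.png

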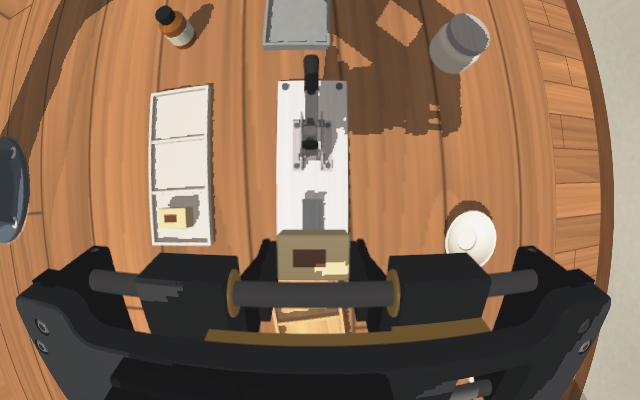

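Block A is held level. I'll carry it over the sample tray's +y bay (0.442, 0.067).

Request:
{"name": "send_rows", "arguments": {"moves": [0,0,0,-1,0.8,0,-1,0,0,0,-2.2,1.8,0,-1,0,0,0,-3,2.6,0,-1,0,0,0,-3,2.6,0,-1,0,0,0,-3,2.6,0,-1,0,0,0,-3,2.6,-1,-1,0,0,0,-1.7,1.5,-2.5,-1,0,0,0,-0.6,0.6,-3.5,-1,0,0,0,0,0,-3.5,-1,0,0,0,0,0,-2.5,-1,0,0,0,0,0,-1,-1,0,0,0,0,0,0,-1]}}

```text
time_s: 12.55
position: [0.4406, 0.067, 0.066]
tcp_rot: [[0.058, 0.998, -0.005], [0.964, -0.055, 0.26], [0.259, -0.02, -0.966]]
force: [0.4, 0.1, -0.3]
opening: 0.453
```

```bash
python3 -c "
from h import *
c=snap('side','s8');cv2.imwrite('pics/s8z.png',cv2.resize(c['pixels'][100:290,220:400,::-1],None,fx=3,fy=3,interpolation=cv2.INTER_CUBIC))
c=snap('wrist','w8')
s=read_state();print(s['position'],s['force'],s['opening']*87,s['joint_positions'])"
```

```text
[0.4421327  0.0666108  0.06768229] [-0.48249955 -0.38000682  0.66524617] 39.734638712326706 [-16.15215316  34.41698002 115.74787929  24.60067165  36.69054486
 -33.58767413]
```

View pics/s8z.png

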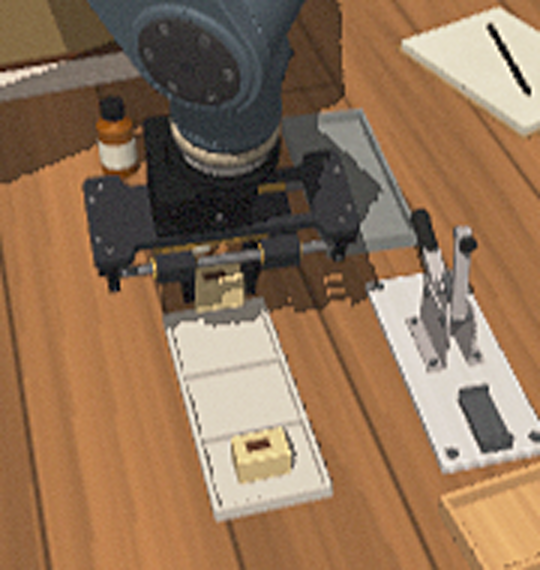

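View pics/w8.png

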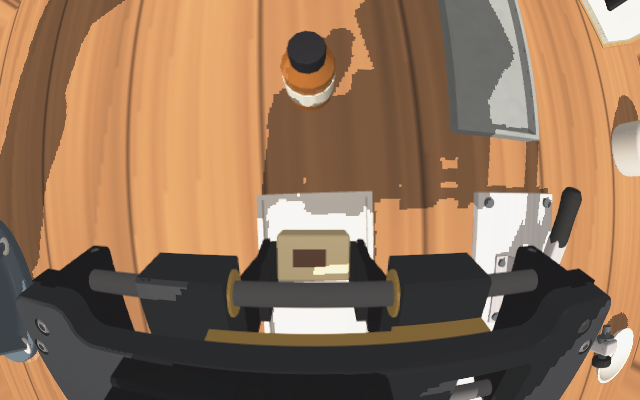

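Request:
{"name": "send_rows", "arguments": {"moves": [0,0,0,0,0,-1,-1,0,0,0,0,0,-1.8,-1,0,0,0,0,0,-1.3,-1,0,0,0,0,0,-0.6,-1,0,0,0,0,0,-0.15,-1,0,0,0,0,0,0,-1,0,0,0,0,0,0,-1]}}

```text
time_s: 13.35
position: [0.4424, 0.0666, 0.0195]
tcp_rot: [[0.056, 0.998, 0.001], [0.964, -0.055, 0.259], [0.258, -0.014, -0.966]]
force: [-0.0, -1.1, -0.8]
opening: 0.457
```

Request:
{"name": "send_rows", "arguments": {"moves": [0,0,0,0,0,-0.12,-1,0,0,0,0,0,-0.08,-1,0,0,0,0,0,0,-1]}}

```text
time_s: 13.65
position: [0.4423, 0.0666, 0.0174]
tcp_rot: [[0.057, 0.998, 0.001], [0.964, -0.055, 0.259], [0.258, -0.014, -0.966]]
force: [-0.2, -0.1, 3.3]
opening: 0.456
```

Request:
{"name": "send_rows", "arguments": {"moves": [0,0,0,0,0,0,0.3,0,0,0,0,0,0,0.3,0,0,0,0,0,0,0.3,0,0,0,0,0,0,0.3,0,0,0,0,0,1,0.3,0,0,0,0,0,3,0.3,0,0,0,0,0,4,0.3,0,0,0,0,0,4,0.3,0,0,0,0,0,3,0.3,0,0,0,0,0,1.5,0.3,0,0,0,0,0,0,0.3]}}

```text
time_s: 14.75
position: [0.4432, 0.0663, 0.1845]
tcp_rot: [[0.055, 0.998, 0.005], [0.965, -0.055, 0.257], [0.257, -0.009, -0.966]]
force: [0.2, 0.2, -0.7]
opening: 0.648
```

```bash
python3 -c "
from h import *
c=snap('wrist','w9')
s=read_state();print(s['position'],s['tcp_rot'],s['force'],s['opening']*87,s['joint_positions'])"
```

```text
[0.44231482 0.06647921 0.18315018] [[ 0.05591819  0.998432    0.00258633]
 [ 0.96469476 -0.05469606  0.25762833]
 [ 0.25736583 -0.01191109 -0.96624063]] [-0.16964667  0.16323331 -0.41624015] 56.356686901999986 [-16.13966858  20.92117098 110.61320635  17.88464978  53.91846879
 -24.19138529]
```

View pics/w9.png

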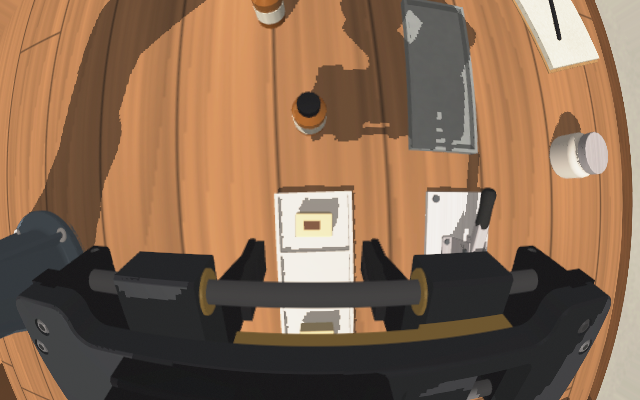

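```bash
python3 -c "
from h import *
s=load('side0');t=load('top0')
cv2.imwrite('pics/bz1.png',cv2.resize(t['pixels'][235:265,415:447,::-1],None,fx=16,fy=16,interpolation=cv2.INTER_CUBIC))
cv2.imwrite('pics/bz2.png',cv2.resize(s['pixels'][345:390,290:340,::-1],None,fx=12,fy=12,interpolation=cv2.INTER_CUBIC))
"
```

```text
(no output)
```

View pics/bz1.png

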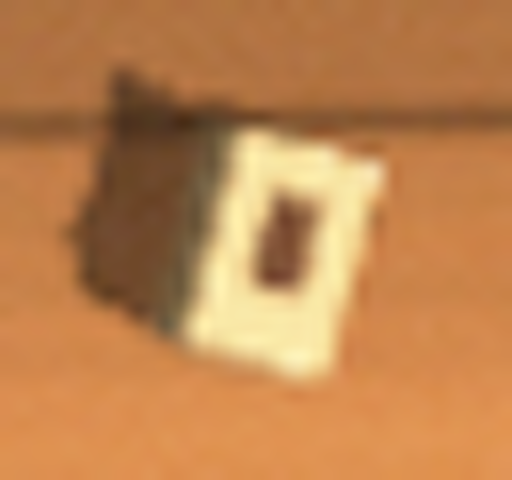

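View pics/bz2.png

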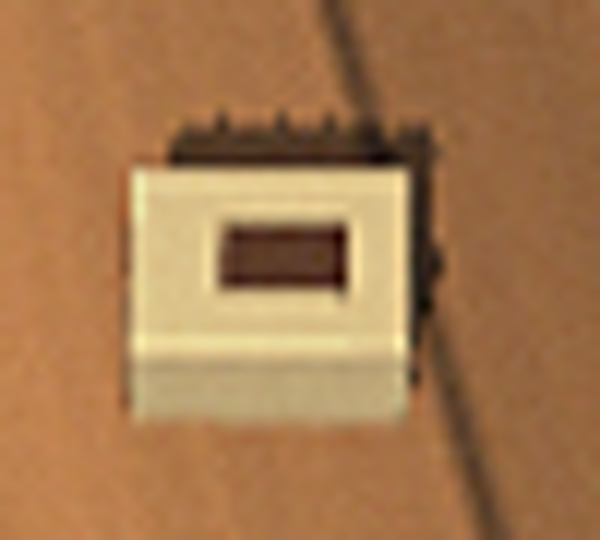

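```bash
python3 -c "
from h import *
s=load('side0');t=load('top0')
T=lambda u,v:(415+(u+.5)/16-.5,235+(v+.5)/16-.5)
S=lambda u,v:(290+(u+.5)/12-.5,345+(v+.5)/12-.5)
for n,c,F,pts in [('t',t,T,[(232,130),(382,165),(330,378),(185,345)]),('s',s,S,[(412,172),(412,357),(133,357),(133,172)])]:
  P=np.array([at(c,*F(*p),.026) for p in pts]);print(n,P.mean(0),np.round(P[:,:2],4).tolist())
  d=(P[0]-P[3]+P[1]-P[2]);print(np.degrees(np.arctan2(d[1],d[0])),[np.linalg.norm(P[i]-P[(i+1)%4]) for i in range(4)])
"
```

```text
t [ 0.37968776 -0.31713478  0.026     ] [[0.4018, -0.309], [0.3951, -0.3354], [0.3578, -0.3248], [0.364, -0.2993]]
-15.177672587565466 [np.float64(0.027191499156814538), np.float64(0.038845240866285595), np.float64(0.026193799220159592), np.float64(0.03898566009856694)]
s [ 0.38120828 -0.31812225  0.026     ] [[0.404, -0.3115], [0.3964, -0.3361], [0.359, -0.3249], [0.3654, -0.3]]
-16.604294662918377 [np.float64(0.02572591389685622), np.float64(0.039032266384524096), np.float64(0.025718905048517194), np.float64(0.04023891563828741)]
```

Request:
{"name": "send_rows", "arguments": {"moves": [-2.5,0,0,-0.2,-1.2,0,0.4,-2.5,0,0,-0.4,-2.5,0,0.4,-2.5,0,0,-0.6,-3.6,0,0.4,-2.5,0,0,-0.6,-3.8,0,0.4,-2.5,0,0,-0.6,-3.8,0,0.4,-2.5,0,0,-0.6,-3.8,0,0.4,0,0,-2.1,-0.6,-3.8,0,0.4,0,0,-2.1,-0.6,-3.8,0,0.4,0,0,-2.1,-0.6,-3.8,0,0.4,0,0,-2.1,-0.6,-3.6,-1.5,0.4,0,0,-2.1,-0.5,-2.9,-2.5,0.4,0,0,-2,-0.3,-1.8,-2.5,0.4,0,0,0,0,0,-2.5,0.4,0,0,0,0,0,-1.5,0.4,0,0,0,0,0,0,0.4,0,0,0,0,0,0,0.4]}}

```text
time_s: 16.4
position: [0.3795, -0.3166, 0.0761]
tcp_rot: [[0.272, 0.962, -0.002], [0.962, -0.272, 0.002], [0.002, -0.002, -1.0]]
force: [0.6, 0.3, 1.4]
opening: 0.699
```

```bash
python3 -c "
from h import *
c=snap('wrist','w10')
c=snap('side','s10');cv2.imwrite('pics/s10z.png',cv2.resize(c['pixels'][220:400,220:420,::-1],None,fx=3,fy=3,interpolation=cv2.INTER_CUBIC))
s=read_state();print(s['position'],s['tcp_rot'],s['force'],s['opening']*87,s['joint_positions'])"
```

```text
[ 0.38024711 -0.31740406  0.07737502] [[ 2.71213360e-01  9.62519215e-01  2.73495963e-04]
 [ 9.62519195e-01 -2.71213234e-01 -4.25670370e-04]
 [-3.35540185e-04  3.78692605e-04 -9.99999872e-01]] [-0.3073337   0.06225305 -0.59899367] 61.01431143065623 [-5.28014183e+01  3.41021811e+01  1.07648824e+02 -3.65803501e-03
  3.82200937e+01 -3.70620661e+01]
```

View pics/w10.png

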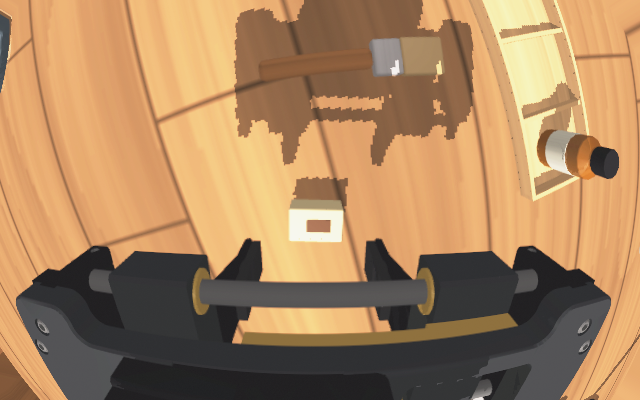

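View pics/s10z.png

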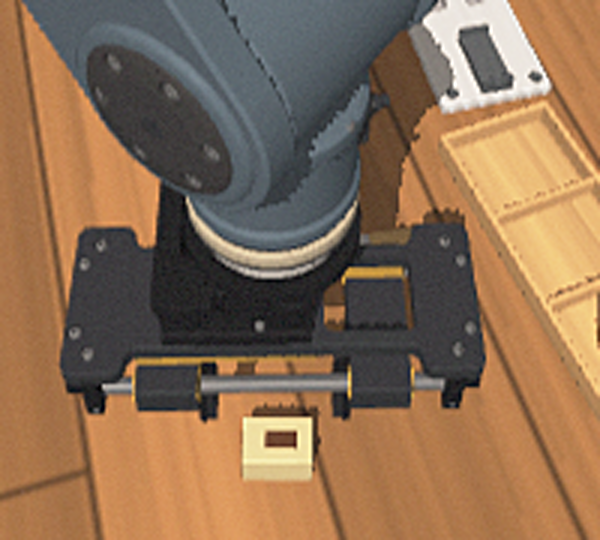

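```bash
python3 -c "
from h import *
w=load('w10');print(at(w,318,226,.026,True))
# calibrate: known? brush in wrist
for u,v in [(262,68),(441,56),(371,60)]: print(at(w,u,v,.01,True))"
```

```text
[ 0.38349064 -0.31862654  0.026     ]
[ 0.37552755 -0.19650097  0.01      ]
[ 0.50912531 -0.21885386  0.01      ]
[ 0.45360149 -0.21189401  0.01      ]
```

Request:
{"name": "send_rows", "arguments": {"moves": [0,0,0,0,-0.05,-2,0.4,0,0,0,0,0,-2.4,0.4,0,0,0,0,0,-1.4,0.4,0,0,0,0,0,-0.5,0.4,0,0,0,0,0,0,0.4,0,0,0,0,0,0,-1,0,0,0,0,0,0,-1,0,0,0,0,0,0,-1,0,0,0,0,0,0,-1,0,0,0,0,0,0,-1,0,0,0,0,0,0,-1,0,0,0,0,0,0,-1]}}

```text
time_s: 17.7
position: [0.3804, -0.3182, 0.0147]
tcp_rot: [[0.271, 0.962, 0.001], [0.962, -0.271, -0.001], [-0.001, 0.001, -1.0]]
force: [0.5, 0.8, 6.0]
opening: 0.458
```

Request:
{"name": "send_rows", "arguments": {"moves": [0,0,0,0,0,1,-1,0,0,0,0,0,3,-1,0,0,0,0,0,3.5,-1,0,0,1.5,0.3,1.6,2,-1,0,0,1.5,0.6,3.2,0.5,-1,0,0,1.5,0.7,3.8,0,-1,0,0,1.5,0.7,3.8,0,-1,0,0,1.5,0.7,3.8,0,-1,0,0,1.5,0.7,3.8,0,-1,0,0,1.5,0.7,3.8,0,-1,0,0,1.5,0.7,3.8,0,-1,0,0,1.5,0.56,2.8,-1,-1,0,0,0.8,0.3,1.2,-2,-1,0,0,0,0,0,-2,-1,0,0,0,0,0,-1,-1,0,0,0,0,0,0,-1,0,0,0,0,0,0,-1]}}

```text
time_s: 19.4
position: [0.4397, -0.0022, 0.0543]
tcp_rot: [[0.026, 1.0, -0.0], [1.0, -0.026, 0.0], [0.0, -0.0, -1.0]]
force: [0.1, -0.7, 0.1]
opening: 0.457
```

```bash
python3 -c "
from h import *
c=snap('wrist','w11')
c=snap('side','s11');cv2.imwrite('pics/s11z.png',cv2.resize(c['pixels'][150:300,240:400,::-1],None,fx=3.5,fy=3.5,interpolation=cv2.INTER_CUBIC))
s=read_state();print(s['position'],s['tcp_rot'],s['force'],s['opening']*87,s['joint_positions'])"
```

```text
[ 0.44012152 -0.00237065  0.05472583] [[ 2.62764185e-02  9.99653889e-01  1.28544144e-03]
 [ 9.99654670e-01 -2.62760073e-02 -3.35742867e-04]
 [-3.01850394e-04  1.29381965e-03 -9.99999117e-01]] [ 0.29290941  0.52085219 -0.69109012] 39.37996163796274 [-1.49165787e+01  3.46583088e+01  1.16197047e+02  7.61776161e-04
  2.90685244e+01 -1.34115542e+01]
```

View pics/w11.png

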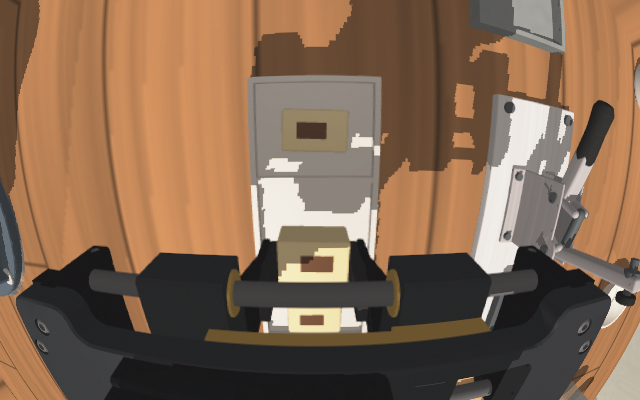

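View pics/s11z.png

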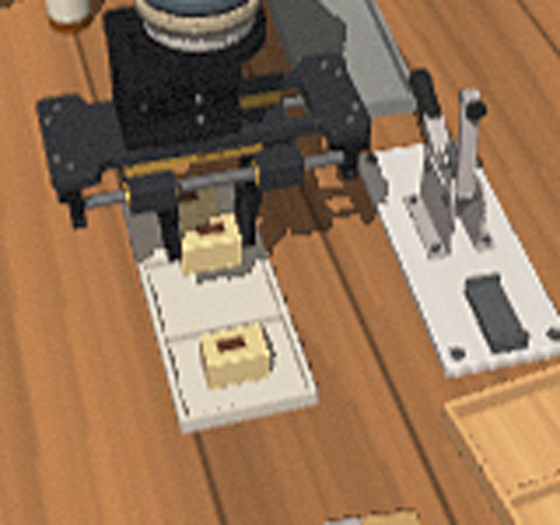

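Request:
{"name": "send_rows", "arguments": {"moves": [0,0,0,0,0,-1,-1,0,0,0,0,0,-1.4,-1,0,0,0,0,0,-0.8,-1,0,0,0,0,0,-0.3,-1,0,0,0,0,0,-0.1,-1,0,0,0,0,0,-0.05,-1,0,0,0,0,0,0,-1]}}

```text
time_s: 20.2
position: [0.4392, -0.0019, 0.0186]
tcp_rot: [[0.026, 1.0, -0.0], [1.0, -0.026, -0.0], [-0.0, -0.0, -1.0]]
force: [-1.4, -0.9, 11.6]
opening: 0.455
```

Request:
{"name": "send_rows", "arguments": {"moves": [0,0,0,0,0,0,0.3,0,0,0,0,0,0,0.3,0,0,0,0,0,0,0.3,0,0,0,0,0,0,0.3,0,0,0,0,0,1,0.3,0,0,0,0,0,3,0.5,0,0,0,0,0,4,0.5,0,0,0,0,0,4,0.5,0,0,0,0,0,3,0.5,0,0,0,0,0,1.5,0.5,0,0,0,0,0,0,0.5]}}

```text
time_s: 21.3
position: [0.4411, -0.0021, 0.1852]
tcp_rot: [[0.025, 1.0, 0.006], [1.0, -0.025, -0.002], [-0.001, 0.006, -1.0]]
force: [0.2, -0.4, 0.3]
opening: 0.754
```

```bash
python3 -c "
from h import *
s=load('side0');t=load('top0')
A=lambda u,v:(180+(u+.5)/6-.5,145+(v+.5)/6-.5)
S=lambda u,v:(230+(u+.5)/4-.5,120+(v+.5)/4-.5)
print('A',tri((s,*S(212,164),0),(t,*A(432,515),0)))
print('B',tri((s,*S(109,55),0),(t,*A(107,614),0)))
print('A foot side',at(s,*S(218,262),0.0),'B foot',at(s,*S(120,147),0))
c=snap('wrist','w12')
st=read_state();print(st['position'],st['force'],st['opening']*87)"
```

```text
A (array([0.44417408, 0.18558294, 0.08428809]), [[-0.0, 0.0], [0.0, -0.0]])
B (array([0.40178018, 0.33267253, 0.08334998]), [[0.1, -0.0], [-0.0, 0.1]])
A foot side [0.44344753 0.1856544  0.        ] B foot [0.40135065 0.3356612  0.        ]
[ 0.44004981 -0.00190236  0.18372601] [-0.69802308  0.88145738 -0.09887814] 65.14019238773848
```

View pics/w12.png

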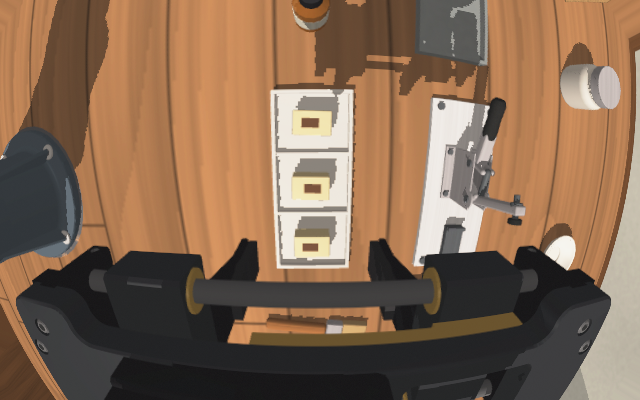

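All three blocks each sit in their own bay. Next, bottle A.

Request:
{"name": "send_rows", "arguments": {"moves": [0,0,0,0.05,1.6,0,0.5,0,0,0,0.05,3,0,0.5,0,0,0,0.05,3.2,0,0.5,0,0,0,0.05,3.2,0,0.5,0,0,0,0.05,3.2,0,0.5,0,0,0,0.05,3,0,0.5,0,0,0,0.05,1.6,0,0.5,0,0,0,0,0,-1.5,0.5,0,0,0,0,0,-3,0.5,0,0,0,0,0,-2.5,0.5,0,0,0,0,0,-1.2,0.5,0,0,0,0,0,0,0.5]}}

```text
time_s: 22.55
position: [0.4404, 0.1857, 0.0976]
tcp_rot: [[0.025, 1.0, -0.008], [1.0, -0.025, -0.001], [-0.001, -0.008, -1.0]]
force: [-0.0, -0.6, -0.4]
opening: 0.753
```

```bash
python3 -c "
from h import *
c=snap('wrist','w13')
c=snap('side','s13');cv2.imwrite('pics/s13z.png',cv2.resize(c['pixels'][80:240,220:380,::-1],None,fx=3.5,fy=3.5,interpolation=cv2.INTER_CUBIC))
s=read_state();print(s['position'],s['force'],s['opening']*87,s['joint_positions'])"
```

```text
[0.44239596 0.18599092 0.09967059] [ 0.49332016 -1.39863924 -0.27673087] 65.07764625043144 [ 9.42959547e+00  3.09875237e+01  1.08924465e+02 -7.07367885e-04
  4.02362243e+01  1.08841786e+01]
```

View pics/w13.png

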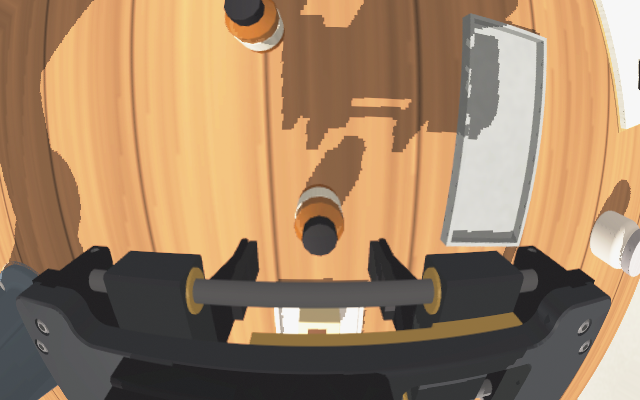

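View pics/s13z.png

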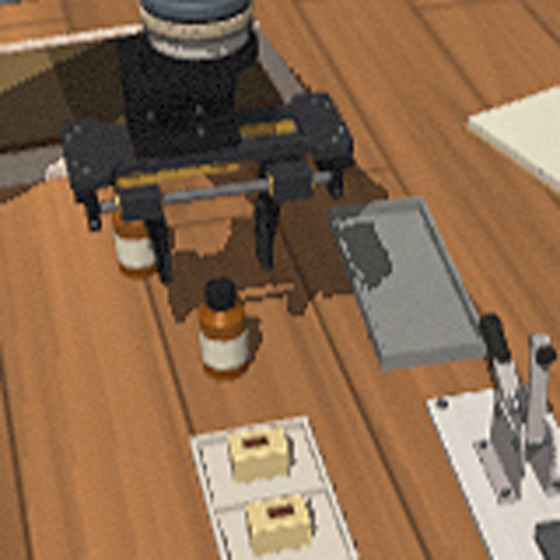

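```bash
python3 -c "
from h import *
w=load('w13');print(at(w,320,240,.08,True)); print(at(w,319,232,.077,True))"
```

```text
[0.44552068 0.18746723 0.08      ]
[0.44499714 0.19172541 0.077     ]
```

Request:
{"name": "send_rows", "arguments": {"moves": [0,0,0,0.1,0,-1,0.5,0,0,0,0,0,-2,0.5,0,0,0,0,0,-2.2,0.5,0,0,0,0,0,-1.5,0.5,0,0,0,0,0,-0.6,0.5,0,0,0,0,0,0,0.5,0,0,0,0,0,0,-1,0,0,0,0,0,0,-1,0,0,0,0,0,0,-1,0,0,0,0,0,0,-1,0,0,0,0,0,0,-1,0,0,0,0,0,0,-1,0,0,0,0,0,0,-1,0,0,0,0,0,0,-1]}}

```text
time_s: 24.05
position: [0.4444, 0.1862, 0.0279]
tcp_rot: [[0.025, 1.0, 0.001], [1.0, -0.025, 0.0], [0.0, 0.001, -1.0]]
force: [-0.8, 1.0, 5.4]
opening: 0.406
```

Request:
{"name": "send_rows", "arguments": {"moves": [0,0,0,0,0,0.7,-1,0,0,0,0,0,2,-1,0,0,0,0,0,3,-1,0,0,0,0,0,3.5,-1,0,0,0,0,0,3.5,-1,0,0,0,0,0,2,-1,0,0,0,0,0,1,-1,0,0,0,0,0,0,-1]}}

```text
time_s: 24.85
position: [0.4446, 0.1862, 0.1856]
tcp_rot: [[0.025, 1.0, 0.002], [1.0, -0.025, 0.0], [0.0, 0.002, -1.0]]
force: [-0.8, 0.7, -1.0]
opening: 0.404
```

Request:
{"name": "send_rows", "arguments": {"moves": [0,0,0.4,0.3,-0.8,0,-1,0,0,0.4,0.7,-2,0,-1,0,0,0.5,1.1,-3,0,-1,0,0,0.5,1.1,-3,0,-1,0,0,0.5,1.1,-3,0,-1,0,0,0.5,1.1,-3,0,-1,0,0,0.5,1.1,-3,0,-1,0,0,0.5,1.1,-3,0,-1,0,0,0.5,1.2,-3.1,0,-1,0,0,0.5,1.2,-3.1,0,-1,0,0,0.5,1.2,-3.1,0,-1,0,0,0.5,1.2,-3.1,0,-1,0,0,0.5,1.2,-3.1,0,-1,0,0,0.5,1.2,-3,0,-1,0,0,0,0.8,-2.2,0,-1,0,0,0,0.4,-1.5,0,-1,0,0,0,0,0,0,-1,0,0,0,0,0,0,-1]}}

```text
time_s: 26.65
position: [0.603, -0.243, 0.1832]
tcp_rot: [[-0.093, 0.996, -0.003], [0.996, 0.093, 0.002], [0.003, -0.003, -1.0]]
force: [-0.6, -0.3, -0.9]
opening: 0.407
```

```bash
python3 -c "
from h import *
c=snap('wrist','w14')
c=snap('side','s14');cv2.imwrite('pics/s14z.png',cv2.resize(c['pixels'][150:370,300:500,::-1],None,fx=2.7,fy=2.7,interpolation=cv2.INTER_CUBIC))
s=read_state();print(s['position'],s['tcp_rot'],s['force'],s['opening']*87,s['joint_positions'])"
```

```text
[ 0.60328422 -0.24225202  0.18395563] [[-0.09414799  0.9955564  -0.00190108]
 [ 0.99555663  0.09415108  0.00160468]
 [ 0.00177653 -0.00174155 -0.99999691]] [0.35443453 0.08233741 0.03393385] 35.28478716842413 [-3.17191058e+01  3.46353003e+01  8.02960824e+01  2.30670104e-02
  6.52096122e+01 -3.71311843e+01]
```

View pics/w14.png

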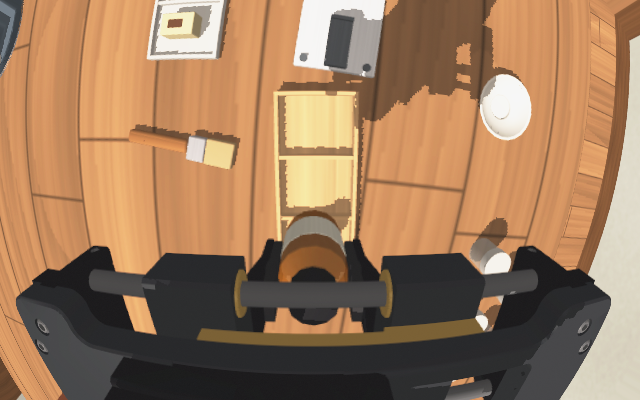

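View pics/s14z.png

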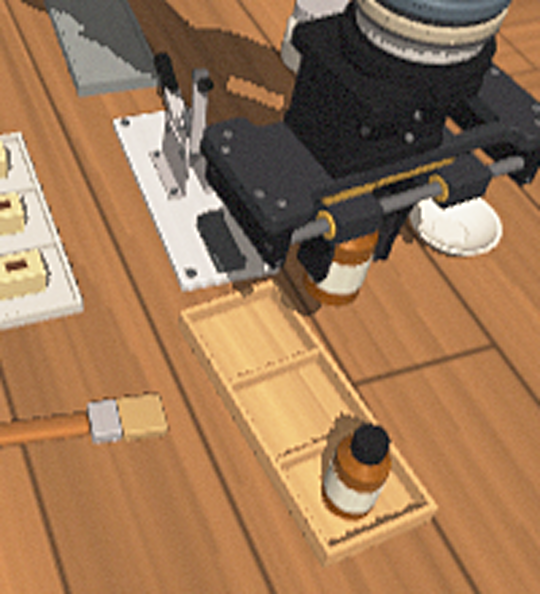

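```bash
python3 -c "
from h import *
w=load('w14')
for u,v in [(275,92),(358,92),(278,157),(355,158)]: print(at(w,u,v,.02,True))
s=load('s14');S=lambda u,v:(300+u/2.7,150+v/2.7)
P=[at(s,*S(*p),.02) for p in [(182,315),(268,283),(435,508),(330,555)]];print(np.round(P,4),np.mean(P,0))
print([at(s,*S(*p),.02) for p in [(232,385),(320,349),(276,460)]])"
```

```text
[ 0.55457487 -0.14466565  0.02      ]
[ 0.64013811 -0.13643472  0.02      ]
[ 0.56315098 -0.21318808  0.02      ]
[ 0.64474287 -0.20651281  0.02      ]
[[ 0.5528 -0.1477  0.02  ]
 [ 0.6329 -0.1378  0.02  ]
 [ 0.6574 -0.3449  0.02  ]
 [ 0.5732 -0.3531  0.02  ]] [ 0.60405845 -0.24589358  0.02      ]
[array([ 0.56451422, -0.21773226,  0.02      ]), array([ 0.64333979, -0.20768142,  0.02      ]), array([ 0.56913435, -0.28215996,  0.02      ])]
```

Request:
{"name": "send_rows", "arguments": {"moves": [0,0,0,0.1,-0.1,-1,-1,0,0,0,0.05,-0.1,-2.5,-1,0,0,0,0,0,-3,-1,0,0,0,0,0,-3,-1,0,0,0,0,0,-2.5,-1,0,0,0,0,0,-1.5,-1,0,0,0,0,0,-0.8,-1,0,0,0,0,0,-0.5,-1,0,0,0,0,0,-0.2,-1,0,0,0,0,0,0,-1,0,0,0,0,0,0,-1]}}

```text
time_s: 27.85
position: [0.6063, -0.2462, 0.0356]
tcp_rot: [[-0.093, 0.996, 0.002], [0.996, 0.093, -0.001], [-0.001, 0.002, -1.0]]
force: [0.4, 0.1, -1.2]
opening: 0.404
```

Request:
{"name": "send_rows", "arguments": {"moves": [0,0,0,0,0,-0.15,-1,0,0,0,0,0,-0.15,-1,0,0,0,0,0,-0.1,-1,0,0,0,0,0,0,-1]}}

```text
time_s: 28.25
position: [0.606, -0.2461, 0.032]
tcp_rot: [[-0.093, 0.996, 0.001], [0.996, 0.093, -0.001], [-0.001, 0.001, -1.0]]
force: [-1.6, 1.0, 5.6]
opening: 0.405
```

Foot is on the floor (5.6 N). Release, lift and check.

Request:
{"name": "send_rows", "arguments": {"moves": [0,0,0,0,0,0.05,0,0,0,0,0,0,0,0.1,0,0,0,0,0,0,0.3,0,0,0,0,0,0,0.3,0,0,0,0,0,0,0.3,0,0,0,0,0,0.8,0.3,0,0,0,0,0,2.5,0.4,0,0,0,0,0,4,0.5,0,0,0,0,0,4,0.5,0,0,0,0,0,3.5,0.5,0,0,0,0,0,1,0.5,0,0,0,0,0,0,0.5]}}

```text
time_s: 29.45
position: [0.6067, -0.2464, 0.1915]
tcp_rot: [[-0.093, 0.996, 0.004], [0.996, 0.093, -0.003], [-0.003, 0.004, -1.0]]
force: [-0.2, 0.3, -0.5]
opening: 0.752
```

```bash
python3 -c "
from h import *
c=snap('side','s15');cv2.imwrite('pics/s15z.png',cv2.resize(c['pixels'][150:370,300:500,::-1],None,fx=2.7,fy=2.7,interpolation=cv2.INTER_CUBIC))
s=read_state();print(s['position'],s['force'],s['opening']*87,s['joint_positions'])"
```

```text
[ 0.60552668 -0.24576546  0.18935103] [-0.45471169  0.46912797 -0.3554819 ] 65.22633797069511 [-3.18692137e+01  3.44771134e+01  7.96245098e+01 -2.14358730e-03
  6.58619513e+01 -3.72166238e+01]
```

View pics/s15z.png

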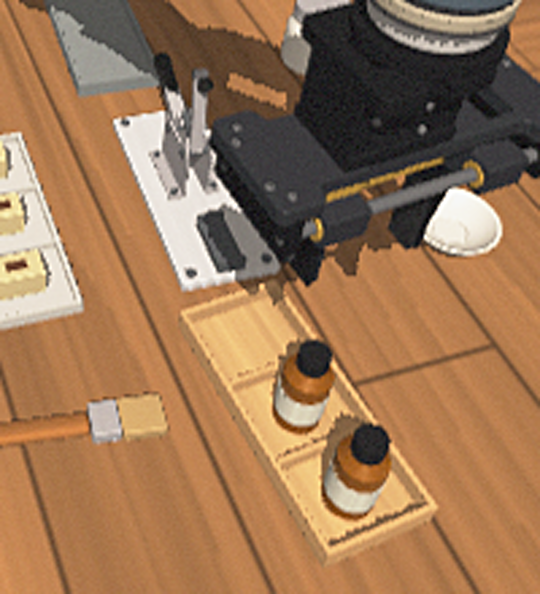

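Request:
{"name": "send_rows", "arguments": {"moves": [0,0,0,-0.4,1.2,0,0.5,0,0,0,-0.9,2.6,0,0.5,0,0,-0.5,-1.3,3.7,0,0.5,0,0,-0.5,-1.3,3.7,0,0.5,0,0,-0.5,-1.3,3.7,0,0.5,0,0,-0.5,-1.3,3.7,0,0.5,0,0,-0.5,-1.3,3.7,0,0.5,0,0,-0.5,-1.3,3.7,0,0.5,0,0,-0.5,-1.3,3.7,0,0.5,0,0,-0.5,-1.3,3.7,0,0.5,0,0,-0.5,-1.3,3.7,0,0.5,0,0,-0.5,-1.3,3.7,0,0.5,0,0,0,-1.3,3.7,0,0.5,0,0,0,-1.3,3.7,0,0.5,0,0,0,-1.3,3.7,0,0.5,0,0,0,-1.3,3.6,0,0.5,0,0,0,-0.85,2.3,-1,0.5,0,0,0,0,0.4,-3,0.5,0,0,0,0,0,-3,0.5,0,0,0,0,0,-2,0.5]}}

```text
time_s: 31.5
position: [0.3985, 0.3355, 0.0956]
tcp_rot: [[-0.008, 1.0, -0.006], [1.0, 0.008, -0.003], [-0.003, -0.006, -1.0]]
force: [0.2, 0.6, -0.3]
opening: 0.751
```

Request:
{"name": "send_rows", "arguments": {"moves": [0,0,0,0,0,0,0.5,0,0,0,0,0,0,0.5]}}

```text
time_s: 31.7
position: [0.4006, 0.3357, 0.098]
tcp_rot: [[-0.006, 1.0, -0.003], [1.0, 0.006, -0.002], [-0.002, -0.003, -1.0]]
force: [0.1, -0.7, 0.1]
opening: 0.752
```

```bash
python3 -c "
from h import *
c=snap('wrist','w16')
c=snap('side','s16');cv2.imwrite('pics/s16z.png',cv2.resize(c['pixels'][50:230,180:360,::-1],None,fx=3,fy=3,interpolation=cv2.INTER_CUBIC))
s=read_state();print(s['position'],s['tcp_rot'],s['force'],s['opening']*87,s['joint_positions'])"
```

```text
[0.40221167 0.33631286 0.09949793] [[-5.98541751e-03  9.99981978e-01  4.68002000e-04]
 [ 9.99982032e-01  5.98526036e-03  3.36483810e-04]
 [ 3.33676632e-04  4.70007587e-04 -9.99999834e-01]] [-0.25164027 -0.75849811 -0.43686547] 65.1597424132643 [2.76753718e+01 3.32351829e+01 1.02775016e+02 6.65465407e-03
 4.39571000e+01 2.73276459e+01]
```

View pics/w16.png

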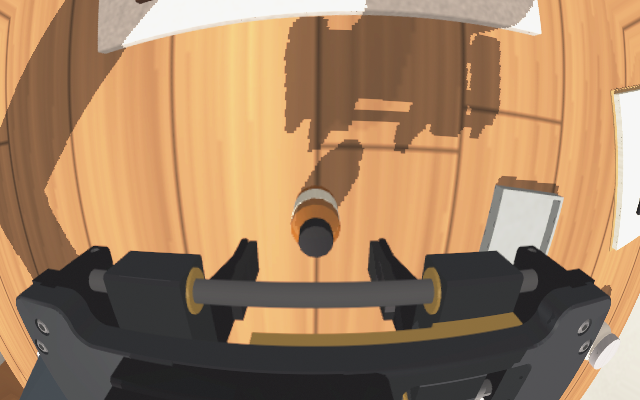

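View pics/s16z.png

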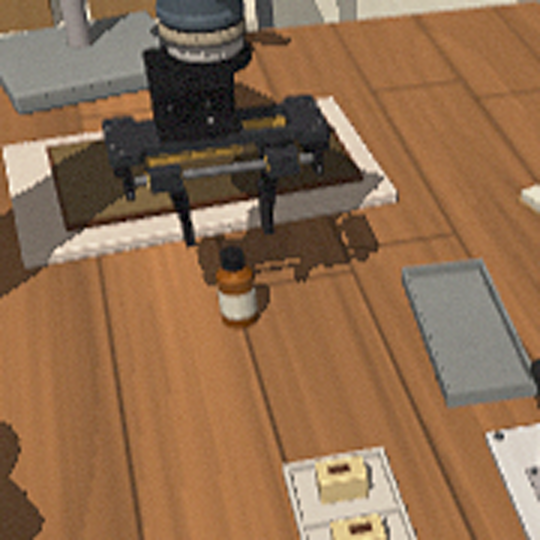

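Request:
{"name": "send_rows", "arguments": {"moves": [0,0,0,0,-0.1,-1,0.5,0,0,0,0,0,-2,0.5,0,0,0,0,0,-2.2,0.5,0,0,0,0,0,-1.4,0.5,0,0,0,0,0,-0.6,0.5,0,0,0,0,0,0,0.5,0,0,0,0,0,0,-1,0,0,0,0,0,0,-1,0,0,0,0,0,0,-1,0,0,0,0,0,0,-1,0,0,0,0,0,0,-1,0,0,0,0,0,0,-1,0,0,0,0,0,0,-1,0,0,0,0,0,0,-1]}}

```text
time_s: 33.2
position: [0.4023, 0.3353, 0.0274]
tcp_rot: [[-0.006, 1.0, 0.0], [1.0, 0.006, 0.0], [0.0, 0.0, -1.0]]
force: [-1.3, -0.1, 4.7]
opening: 0.403
```

Request:
{"name": "send_rows", "arguments": {"moves": [0,0,0,0,0,0.7,-1,0,0,0,0,0,2,-1,0,0,0,0,0,3,-1,0,0,0,0,0,3.5,-1,0,0,0,0,0,3.5,-1,0,0,0,0,0,2,-1,0,0,0,0,0,1,-1,0,0,0,0,0,0,-1]}}

```text
time_s: 34.0
position: [0.4026, 0.3354, 0.1851]
tcp_rot: [[-0.006, 1.0, 0.002], [1.0, 0.006, 0.001], [0.001, 0.002, -1.0]]
force: [0.3, 0.1, -0.8]
opening: 0.401
```

Request:
{"name": "send_rows", "arguments": {"moves": [0,0,0,0.3,-0.8,0,-1,0,0,0,0.7,-2,0,-1,0,0,0.5,1.2,-3.1,0,-1,0,0,0.5,1.2,-3.1,0,-1,0,0,0.5,1.2,-3.1,0,-1,0,0,0.5,1.2,-3.1,0,-1,0,0,0.5,1.2,-3.1,0,-1,0,0,0.5,1.2,-3.1,0,-1,0,0,0.5,1.2,-3.1,0,-1,0,0,0.5,1.2,-3.1,0,-1,0,0,0.5,1.2,-3.1,0,-1,0,0,0.5,1.2,-3.1,0,-1,0,0,0,1.2,-3.1,0,-1,0,0,0,1.2,-3.1,0,-1,0,0,0,1.2,-3.1,0,-1,0,0,0,1.2,-3.1,0,-1,0,0,0,1.2,-3,0,-1,0,0,0,0.55,-1.9,0,-1,0,0,0,0,0,0,-1,0,0,0,0,0,0,-1]}}

```text
time_s: 36.0
position: [0.5963, -0.1752, 0.1826]
tcp_rot: [[-0.092, 0.996, -0.003], [0.996, 0.092, 0.002], [0.003, -0.003, -1.0]]
force: [-1.1, 0.6, -0.9]
opening: 0.402
```

```bash
python3 -c "
from h import *
c=snap('side','s17');cv2.imwrite('pics/s17z.png',cv2.resize(c['pixels'][150:370,300:500,::-1],None,fx=2.7,fy=2.7,interpolation=cv2.INTER_CUBIC))
s=read_state();print(s['position'],s['tcp_rot'],s['force'],s['opening']*87,s['joint_positions'])"
```

```text
[ 0.59625111 -0.1745396   0.18292275] [[-0.0933244   0.99563095 -0.00309155]
 [ 0.99563271  0.09333135  0.00218348]
 [ 0.00246248 -0.00287427 -0.99999284]] [ 0.11475112  0.54593308 -0.83378869] 35.13364796957157 [-2.66245121e+01  3.25985334e+01  8.47292356e+01  3.64653964e-02
  6.28866505e+01 -3.19962977e+01]
```

View pics/s17z.png

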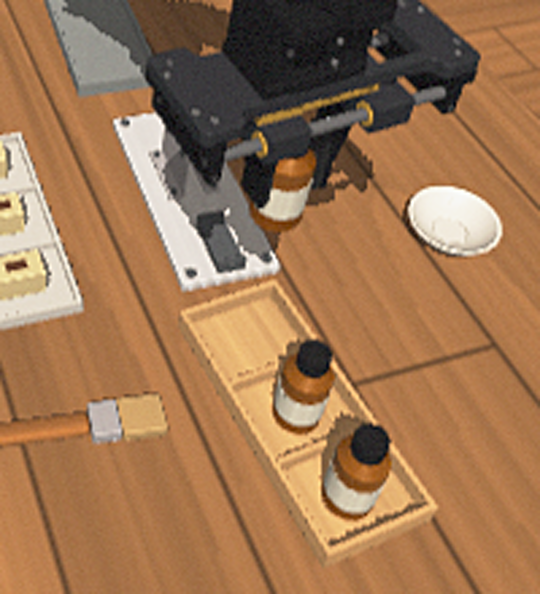

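Request:
{"name": "send_rows", "arguments": {"moves": [0,0,0,0,-0.05,-1,-1,0,0,0,0,0,-2.5,-1,0,0,0,0,0,-3,-1,0,0,0,0,0,-3,-1,0,0,0,0,0,-2.5,-1,0,0,0,0,0,-1.5,-1,0,0,0,0,0,-0.8,-1,0,0,0,0,0,-0.5,-1,0,0,0,0,0,-0.2,-1,0,0,0,0,0,0,-1,0,0,0,0,0,0,-1,0,0,0,0,0,-0.15,-1,0,0,0,0,0,-0.15,-1,0,0,0,0,0,0,-1]}}

```text
time_s: 37.45
position: [0.598, -0.1766, 0.0315]
tcp_rot: [[-0.093, 0.996, 0.001], [0.996, 0.093, -0.0], [-0.001, 0.001, -1.0]]
force: [0.2, -0.5, 0.9]
opening: 0.404
```

Request:
{"name": "send_rows", "arguments": {"moves": [0,0,0,0,0,-0.08,-1,0,0,0,0,0,0,-1]}}

```text
time_s: 37.65
position: [0.598, -0.1766, 0.0314]
tcp_rot: [[-0.093, 0.996, 0.001], [0.996, 0.093, -0.001], [-0.001, 0.001, -1.0]]
force: [-1.8, 0.7, 6.1]
opening: 0.406
```

Request:
{"name": "send_rows", "arguments": {"moves": [0,0,0,0,0,0.05,0,0,0,0,0,0,0,0.1,0,0,0,0,0,0,0.3,0,0,0,0,0,0,0.3,0,0,0,0,0,0,0.3,0,0,0,0,0,0.8,0.3,0,0,0,0,0,2.5,0.3,0,0,0,0,0,4,0.3,0,0,0,0,0,4,0.3,0,0,0,0,0,3.5,0.3,0,0,0,0,0,1,0.3,0,0,0,0,0,0,0.3]}}

```text
time_s: 38.85
position: [0.5987, -0.1768, 0.1911]
tcp_rot: [[-0.093, 0.996, 0.004], [0.996, 0.093, -0.002], [-0.003, 0.004, -1.0]]
force: [-0.3, -0.5, -0.8]
opening: 0.647
```

```bash
python3 -c "
from h import *
c=snap('side','s18');cv2.imwrite('pics/s18z.png',cv2.resize(c['pixels'][150:370,280:480,::-1],None,fx=2.7,fy=2.7,interpolation=cv2.INTER_CUBIC))
s=read_state();print(s['position'],s['force'],s['opening']*87,s['joint_positions'])"
```

```text
[ 0.59750185 -0.17626475  0.18902394] [-0.64660929  0.05093439 -0.91244402] 56.38824500189077 [-2.66994606e+01  3.22142309e+01  8.43451066e+01 -1.41044295e-03
  6.34052723e+01 -3.20453657e+01]
```

View pics/s18z.png

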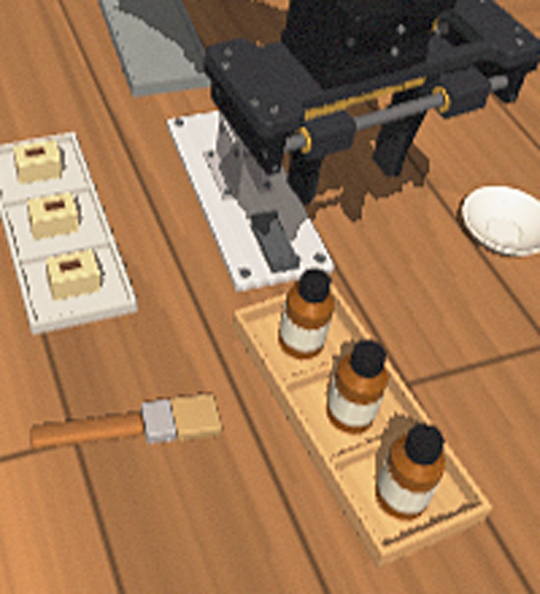

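Both bottles are upright in their own bays. Next, the brush: mid ≈(0.440,-0.205), heading -9°.

Request:
{"name": "send_rows", "arguments": {"moves": [0,0,4,-0.8,-0.1,0,-0.2,0,0,7,-1.6,-0.3,0,-0.2,0,0,7,-2,-0.3,0,-0.2,0,0,7,-2,-0.3,0,-0.2,0,0,7,-2,-0.3,0,-0.2,0,0,7,-2,-0.3,0,-0.2,0,0,7,-2,-0.3,-1,-0.2,0,0,7,-1.8,-0.4,-2,-0.2,0,0,7,-1.2,-0.3,-2.5,-0.2,0,0,7,-0.85,-0.2,-2.5,-0.2,0,0,5,0,0,-1.5,-0.2,0,0,3.6,0,0,-0.5,-0.2,0,0,0,0,0,0,-0.2,0,0,0,0,0,0,-0.2]}}

```text
time_s: 40.3
position: [0.4343, -0.2037, 0.0876]
tcp_rot: [[-0.987, 0.159, -0.002], [0.159, 0.987, 0.002], [0.003, 0.002, -1.0]]
force: [-0.9, -0.1, 0.0]
opening: 0.4
```

```bash
python3 -c "
from h import *
c=snap('wrist','w19')
c=snap('side','s19');cv2.imwrite('pics/s19z.png',cv2.resize(c['pixels'][200:380,240:440,::-1],None,fx=3,fy=3,interpolation=cv2.INTER_CUBIC))
s=read_state();print(s['position'],s['tcp_rot'],s['force'],s['opening']*87,s['joint_positions'])"
```

```text
[ 0.43502691 -0.20416436  0.08852123] [[-9.87417661e-01  1.58133210e-01 -5.01559613e-04]
 [ 1.58133029e-01  9.87417743e-01  3.80775508e-04]
 [ 5.55462114e-04  2.96671321e-04 -9.99999802e-01]] [0.13175827 0.48102461 0.46666176] 35.16494447009105 [-3.84958021e+01  3.22167913e+01  1.09324036e+02 -1.30562603e-03
  3.84952440e+01 -1.19396227e+02]
```

View pics/w19.png

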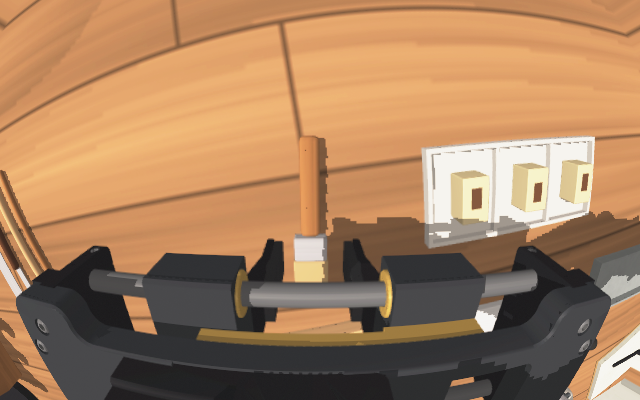

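View pics/s19z.png

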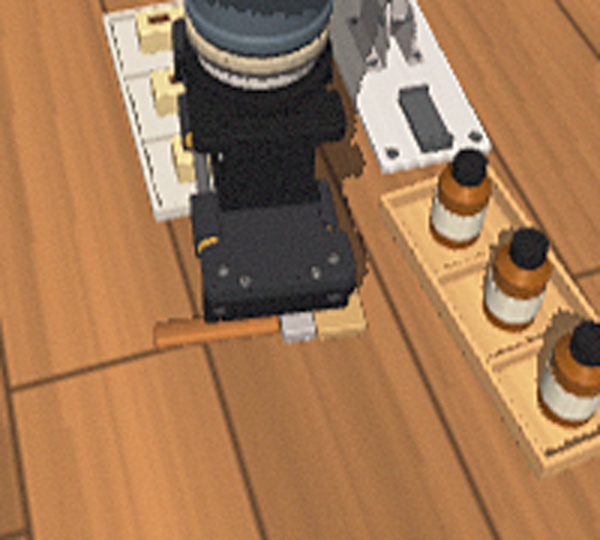

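```bash
python3 -c "
from h import *
w=load('w19')
a=at(w,311,236,.012,True);b=at(w,309,138,.012,True);d=a-b;L=np.linalg.norm(d);print(a,b,L,np.degrees(np.arctan2(d[1],d[0])));print('mid',b+d/L*.07,'g',b+d/L*.063)"
```

```text
[ 0.4536845  -0.20878134  0.012     ] [ 0.37386313 -0.19738927  0.012     ] 0.08063020560210044 -8.122374138844929
mid [ 0.44316093 -0.20727942  0.012     ] g [ 0.43623115 -0.2062904   0.012     ]
```

Request:
{"name": "send_rows", "arguments": {"moves": [0,0,0,-0.1,-0.15,-1.2,-0.2,0,0,0,0,0,-2.5,-0.2,0,0,0,0,0,-2.4,-0.2,0,0,0,0,0,-1.4,-0.2,0,0,0,0,0,-0.6,-0.2,0,0,0,0,0,-0.2,-0.2,0,0,0,0,0,0,-0.2,0,0,0,0,0,0,-0.2]}}

```text
time_s: 41.2
position: [0.4347, -0.2062, 0.0065]
tcp_rot: [[-0.988, 0.157, 0.001], [0.157, 0.988, -0.001], [-0.001, -0.001, -1.0]]
force: [-0.8, -0.1, -0.9]
opening: 0.4
```

Request:
{"name": "send_rows", "arguments": {"moves": [0,0,0,0,0,-0.2,-0.2,0,0,0,0,0,-0.1,-0.2,0,0,0,0,0,0,-1,0,0,0,0,0,0,-1,0,0,0,0,0,0,-1,0,0,0,0,0,0,-1,0,0,0,0,0,0,-1,0,0,0,0,0,0,-1]}}

```text
time_s: 42.0
position: [0.4342, -0.2059, 0.0028]
tcp_rot: [[-0.988, 0.157, 0.0], [0.157, 0.988, -0.0], [-0.0, -0.0, -1.0]]
force: [-0.7, 0.3, 1.7]
opening: 0.182
```

Request:
{"name": "send_rows", "arguments": {"moves": [0,0,0,0,0,1,-1,0,0,0,0,0,3,-1,0,0,0,0,0,4,-1,0,0,0,0,0,4,-1,0,0,0,0,0,4,-1,0,0,0,0,0,2,-1,0,0,0,0,0,0,-1]}}

```text
time_s: 42.7
position: [0.4358, -0.207, 0.1863]
tcp_rot: [[-0.988, 0.157, 0.006], [0.157, 0.988, -0.005], [-0.007, -0.004, -1.0]]
force: [0.9, -0.2, -0.1]
opening: 0.182
```

Request:
{"name": "send_rows", "arguments": {"moves": [0,0,-2,0.4,1,0,-1,0,0,-4,0.8,2,0,-1,0,0,-6,1.2,3.1,0,-1,0,0,-6,1.2,3.1,0,-1,0,0,-6,1.2,3.1,0,-1,0,0,-6,1.2,3.1,0,-1,0,0,-6,1.2,3.1,0,-1,0,0,-6,1.2,3.1,0,-1,0,0,-6,1.2,3.1,0,-1,0,0,-6,1.2,3.1,0,-1,0,0,-6,1.2,3.1,0,-1,0,0,-6,1.2,3.1,0,-1,0,0,-6,1.2,3.1,0,-1,0,0,-6,1.2,3.1,0,-1,0,0,-5,1.2,3.1,0,-1,0,0,-2.4,0.8,2,0,-1,0,0,0,0.2,0.9,0,-1,0,0,0,0,0,0,-1,0,0,0,0,0,0,-1]}}

```text
time_s: 44.6
position: [0.6111, 0.2551, 0.1817]
tcp_rot: [[0.077, 0.997, -0.003], [0.997, -0.077, -0.001], [-0.001, -0.002, -1.0]]
force: [0.0, -0.5, -0.3]
opening: 0.181
```

```bash
python3 -c "
from h import *
c=snap('wrist','w20')
c=snap('side','s20');cv2.imwrite('pics/s20z.png',cv2.resize(c['pixels'][50:250,270:450,::-1],None,fx=3,fy=3,interpolation=cv2.INTER_CUBIC))
s=read_state();print(s['position'],s['tcp_rot'],s['force'],s['opening']*87,s['joint_positions'])"
```

```text
[0.61153252 0.25478049 0.18237461] [[ 7.84603036e-02  9.96916172e-01 -1.45802103e-03]
 [ 9.96916869e-01 -7.84614507e-02 -7.46921264e-04]
 [-8.59016332e-04 -1.39492209e-03 -9.99998658e-01]] [-0.87184763 -1.05275523  0.22516911] 15.640528552770068 [ 1.29831450e+01  3.56509558e+01  7.84610266e+01 -2.51077202e-02
  6.59790372e+01  1.74934893e+01]
```

View pics/w20.png

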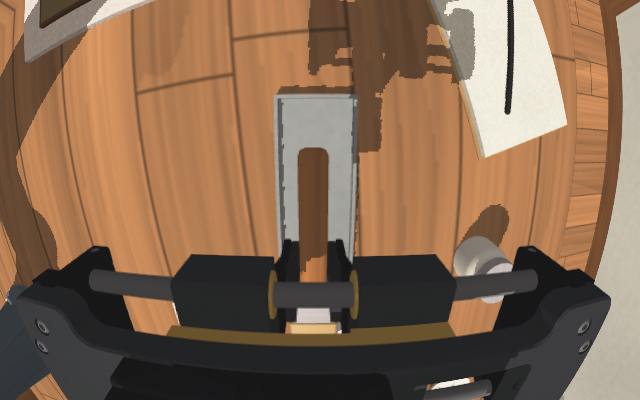

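View pics/s20z.png

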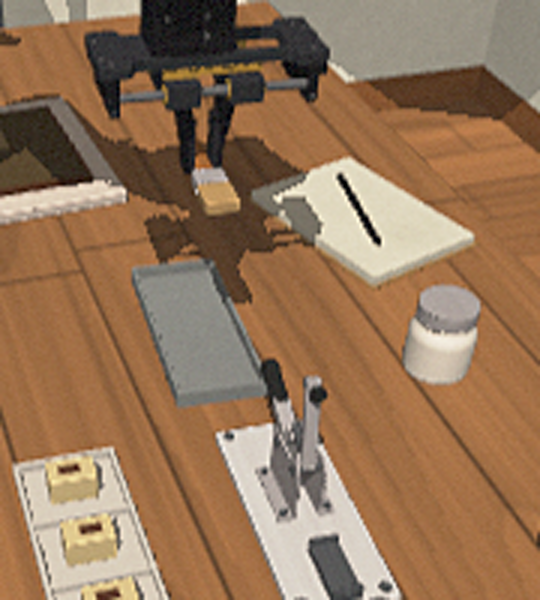

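```bash
python3 -c "
from h import *
t=load('top0');w=load('w20');s=load('s20')
print('jar',at(t,268,95,.08),at(t,270,103,.0))
for u,v in [(275,95),(356,95)]: print(at(w,u,v,.016,True))
S=lambda u,v:(270+u/3,50+v/3)
P=[at(s,*S(*p),.016) for p in [(133,270),(212,260),(266,386),(180,396)]];print(np.round(P,4),np.mean(P,0))"
```

```text
jar [0.82047102 0.13830209 0.08      ] [0.82302289 0.14154427 0.        ]
[0.57960171 0.3567018  0.016     ]
[0.66383374 0.35036761 0.016     ]
[[0.5783 0.3522 0.016 ]
 [0.6641 0.3475 0.016 ]
 [0.6437 0.1373 0.016 ]
 [0.5632 0.1457 0.016 ]] [0.61232731 0.24568457 0.016     ]
```

Request:
{"name": "send_rows", "arguments": {"moves": [0,0,0,0,-0.1,-1,-1,0,0,0,0,0,-3,-1,0,0,0,0,0,-3.5,-1,0,0,0,0,0,-3.5,-1,0,0,0,0,0,-3,-1,0,0,0,0,0,-1.8,-1,0,0,0,0,0,-1,-1,0,0,0,0,0,-0.4,-1,0,0,0,0,0,-0.1,-1,0,0,0,0,0,0,-1,0,0,0,0,0,0,-1]}}

```text
time_s: 45.8
position: [0.6131, 0.2553, 0.011]
tcp_rot: [[0.078, 0.997, 0.002], [0.997, -0.078, 0.001], [0.001, 0.002, -1.0]]
force: [-0.0, 0.1, -0.6]
opening: 0.177
```

Request:
{"name": "send_rows", "arguments": {"moves": [0,0,0,0,0,-0.2,-1,0,0,0,0,0,-0.15,-1,0,0,0,0,0,-0.1,-1,0,0,0,0,0,0,-1]}}

```text
time_s: 46.2
position: [0.6125, 0.2553, 0.0068]
tcp_rot: [[0.077, 0.997, 0.001], [0.997, -0.077, 0.0], [0.0, 0.001, -1.0]]
force: [-0.9, -0.9, 7.0]
opening: 0.178
```

Request:
{"name": "send_rows", "arguments": {"moves": [0,0,0,0,0,0.05,-0.4,0,0,0,0,0,0,-0.4,0,0,0,0,0,0,-0.4,0,0,0,0,0,0,-0.4,0,0,0,0,0,1,-0.4,0,0,0,0,0,3,-0.4,0,0,0,0,0,4.5,-0.4,0,0,0,0,0,4.5,-0.4,0,0,0,0,0,4.5,-0.4,0,0,0,-1,1,4,0,0,0,0,-3,3,2,0,0,0,0,-4,2.5,0,0,0,0,0,-4,2.5,0,0,0,0,0,-4,2.5,0,0,0,0,0,-3,2,0,0,0,0,0,-1.5,1,0,0,0,0,0,0,0,0,0,0,0,0,0,0,0,0]}}

```text
time_s: 48.0
position: [0.4083, 0.4, 0.2412]
tcp_rot: [[0.077, 0.997, 0.002], [0.997, -0.077, 0.0], [0.0, 0.002, -1.0]]
force: [1.2, -0.2, -0.3]
opening: 0.502
```

```bash
python3 -c "
from h import *
c=snap('top','t21');cv2.imwrite('pics/t21z.png',cv2.resize(c['pixels'][140:270,180:460,::-1],None,fx=2.8,fy=2.8,interpolation=cv2.INTER_CUBIC))
c=snap('side','s21');cv2.imwrite('pics/s21z.png',cv2.resize(c['pixels'][110:370,240:480,::-1],None,fx=2.3,fy=2.3,interpolation=cv2.INTER_CUBIC))
s=read_state();print(s['position'],s['force'],s['time_s'])"
```

```text
[0.40895794 0.39951738 0.24089625] [0.37323917 0.8941879  0.61257426] 48.1
```

View pics/t21z.png

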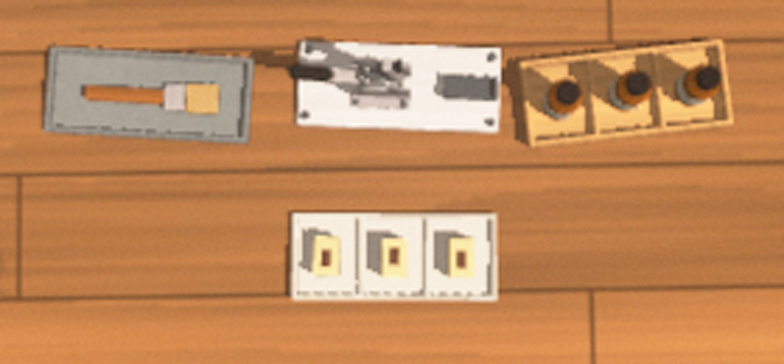

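View pics/s21z.png

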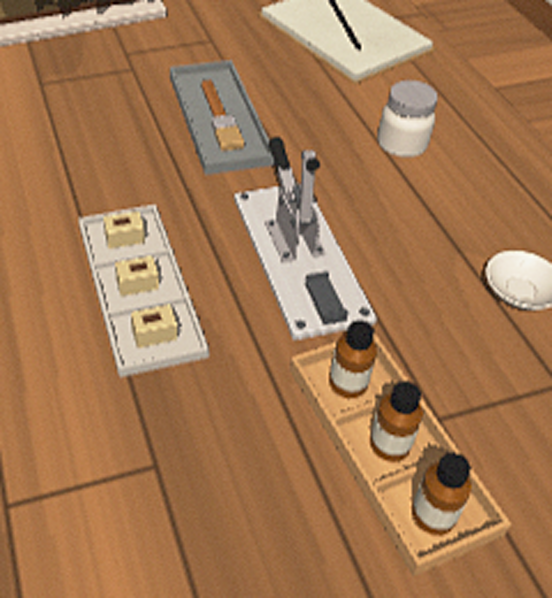

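```bash
python3 -c "
from h import *
for n,(x0,y0,x1,y1),f in [('s21',(345,160,395,225),9),('t21',(275,150,335,185),12)]:
  c=load(n);cv2.imwrite(f'pics/{n}h.png',cv2.resize(c['pixels'][y0:y1,x0:x1,::-1],None,fx=f,fy=f,interpolation=cv2.INTER_CUBIC))
"
```

```text
(no output)
```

View pics/s21h.png

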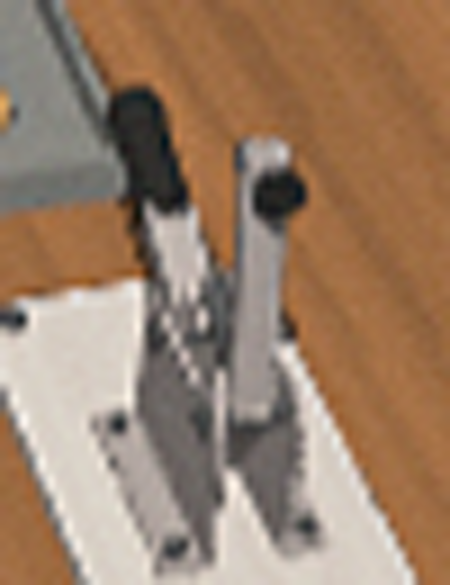

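View pics/t21h.png

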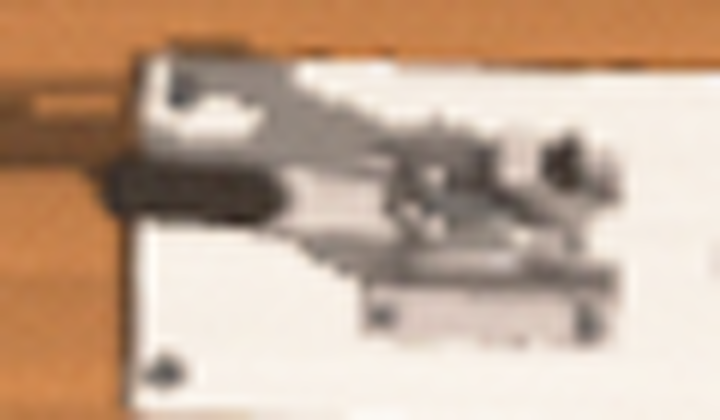

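```bash
python3 -c "
from h import *
s,t=load('s21'),load('t21')
S=lambda u,v:(345+(u+.5)/9-.5,160+(v+.5)/9-.5)
T=lambda u,v:(275+(u+.5)/12-.5,150+(v+.5)/12-.5)
a,e1=tri((s,*S(135,100),0),(t,*T(108,190),0)); b,e2=tri((s,*S(168,200),0),(t,*T(278,194),0));print(a,e1,b,e2);d=a-b;print(np.linalg.norm(d),np.degrees(np.arctan2(d[1],d[2])))
d=a-[.62,.028,.05];print('abt pivot',np.hypot(d[1],d[2]),np.arctan2(d[1],d[2]))
# predicted end at 1.2
for h in (1.0,1.1,1.2):
  p=[.624,.0285+.076*np.sin(h),.05+.076*np.cos(h)];print(h,proj(s,p),proj(t,p))
print(S(135,95),T(104,190))"
```

```text
[0.62297761 0.09674378 0.07988122] [[-0.6, 0.0], [0.2, -0.5]] [0.62038611 0.05858009 0.07473046] [[0.1, -0.0], [-0.0, 0.1]]
0.038596804511954554 82.31352894980176
abt pivot 0.07495728040232158 1.160759264564692
1.0 [360.31494488 168.19539433] [284.95544021 163.74759044]
1.1 [359.54535595 169.3480763 ] [283.76168701 164.18206221]
1.2 [358.87216593 170.74758027] [282.83632186 164.62860998]
(359.55555555555554, 170.11111111111111) (283.2083333333333, 165.375)
```

The images put the handle at about 1.16 rad, ±0.05. The release may have nudged it slightly, so I'll press it gently onto its stop with closed fingers from above.

Request:
{"name": "send_rows", "arguments": {"moves": [0,0,0,0.7,-1,0,-1,0,0,0,1.7,-2.5,0,-1,0,0,0,2.3,-3.4,0,-1,0,0,0,2.4,-3.5,0,-1,0,0,0,2.4,-3.5,0,-1,0,0,0,2.4,-3.5,0,-1,0,0,0,2.4,-3.5,0,-1,0,0,0,2.4,-3.5,0,-1,0,0,0,2.3,-3.4,0,-1,0,0,0,1.7,-2.4,-1,-1,0,0,0,0.7,-1,-3,-1,0,0,0,0,0,-4,-1,0,0,0,0,0,-3.5,-1,0,0,0,0,0,-1.5,-1,0,0,0,0,0,-0.7,-1,0,0,0,0,0,0,-1,0,0,0,0,0,0,-1]}}

```text
time_s: 49.8
position: [0.6226, 0.0879, 0.1053]
tcp_rot: [[0.078, 0.997, 0.003], [0.997, -0.078, -0.0], [0.0, 0.003, -1.0]]
force: [-0.1, -0.5, -0.3]
opening: 0.002
```

```bash
python3 -c "
from h import *
c=snap('side','s22');cv2.imwrite('pics/s22z.png',cv2.resize(c['pixels'][60:260,290:450,::-1],None,fx=3,fy=3,interpolation=cv2.INTER_CUBIC))
s=read_state();print(s['position'],s['force'],s['opening'])"
```

```text
[0.6226809  0.08807732 0.10562389] [-0.15135866 -0.55971281 -0.15517624] 0.006578658668723574
```

View pics/s22z.png

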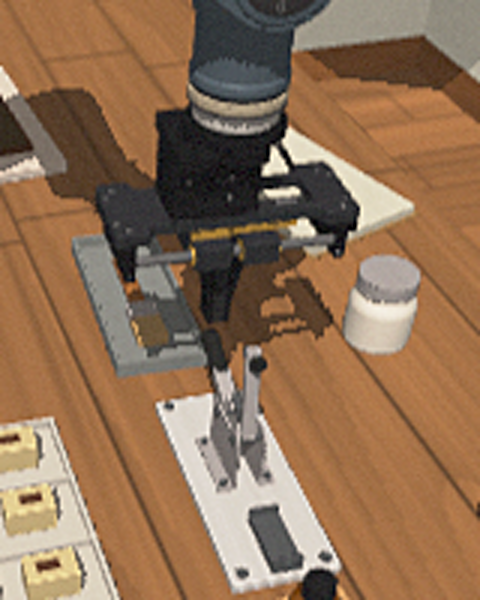

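Fingers are above the grip. Press down slowly.

Request:
{"name": "send_rows", "arguments": {"moves": [0,0,0,0,0,-0.7,-1,0,0,0,0,0,-0.7,-1,0,0,0,0,0,-0.5,-1,0,0,0,0,0,-0.3,-1,0,0,0,0,0,0,-1,0,0,0,0,0,0,-1]}}

```text
time_s: 50.45
position: [0.6219, 0.0888, 0.0852]
tcp_rot: [[0.077, 0.997, 0.003], [0.997, -0.077, 0.001], [0.001, 0.002, -1.0]]
force: [-4.8, 1.5, 18.8]
opening: 0.007
```

It holds firm at 18.8 N, with a surface height of 0.085 that matches the stop at 1.2 rad (predicted 0.0854). I'll lift away and do a last check.

Request:
{"name": "send_rows", "arguments": {"moves": [0,0,0,0,0,1,-1,0,0,0,0,0,3,-1,0,0,0,0,0,4.5,-1,0,0,0,0,0,4.5,-1,0,0,0,0,0,2,-1,0,0,0,-1.5,2,0,-1,0,0,0,-2.5,4,0,-1,0,0,0,-2.5,4,0,-1,0,0,0,-2.5,4,0,-1,0,0,0,-2.5,4,0,-1,0,0,0,-2.5,4,0,-1,0,0,0,-2.5,4,0,-1,0,0,0,-2,3,0,-1,0,0,0,-1,2,0,-1,0,0,0,0,0,0,-1,0,0,0,0,0,0,-1,0,0,0,0,0,0,-1]}}

```text
time_s: 52.15
position: [0.4266, 0.3972, 0.2315]
tcp_rot: [[0.079, 0.997, -0.0], [0.997, -0.079, -0.001], [-0.001, -0.0, -1.0]]
force: [0.1, 0.1, -0.9]
opening: 0.002
```

```bash
python3 -c "
from h import *
c=snap('top','t23');a=cv2.resize(c['pixels'][140:270,180:460,::-1],None,fx=2.8,fy=2.8,interpolation=cv2.INTER_CUBIC)
cv2.imwrite('pics/t23z.png',a)
c=snap('side','s23');cv2.imwrite('pics/s23z.png',cv2.resize(c['pixels'][110:370,240:480,::-1],None,fx=2.3,fy=2.3,interpolation=cv2.INTER_CUBIC))
s=read_state();print(s['position'],s['force'],s['time_s'],np.abs(s['qvel']).max())"
```

```text
[0.42692373 0.39704643 0.23162126] [ 0.28661    -0.1512254  -0.43065894] 52.25 0.17469393850625
```

View pics/t23z.png

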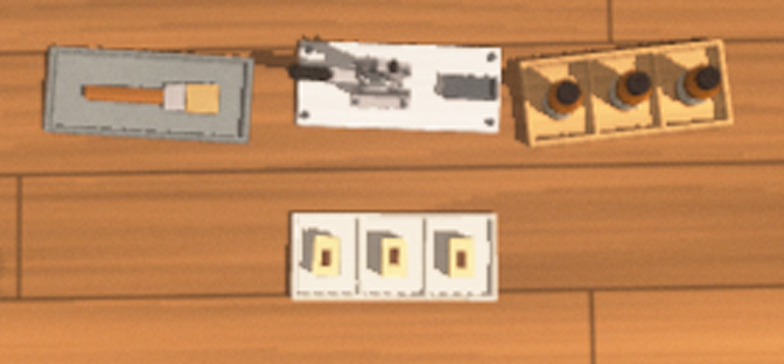

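View pics/s23z.png

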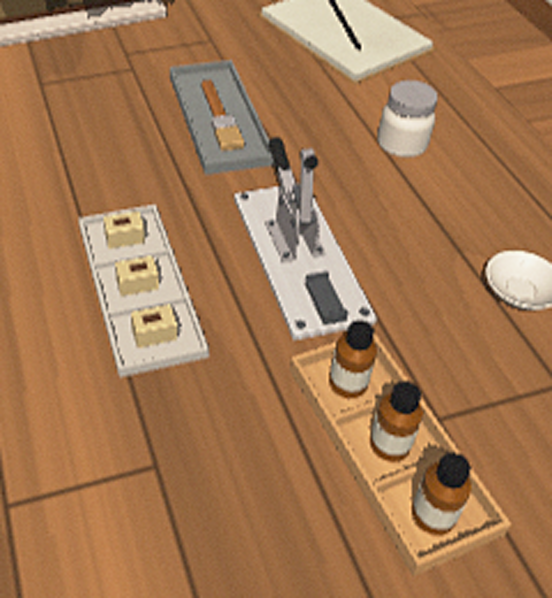

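Everything is in place: three blocks in three bays, three upright bottles in three bays, the brush in the tool tray, the clamp open and the arm clear.

```bash
python3 -c "
from rig import hand_in
print(hand_in())"
```

```text
the job is handed in; nothing more can be done
None
```

The bench is cleared and handed in at about 52 s of the 138 s allowed, with the arm clear of everything.

- **Clamp:** I threw the handle to its stop first, then took out the clamped block. At the end I pressed the handle down once more: it held firm at 18.8 N, at the height expected for 1.2 rad.
- **Blocks:** The clamped block is in the sample tray's +69 mm bay and the loose block is in the middle bay.
- **Bottles:** Both stand upright in the middle and +69 mm bays of the bottle tray, and were carried upright throughout.
- **Brush:** It lies flat in the tool tray.

The final top and side pictures show one block per bay, one upright bottle per bay, the brush inside its tray and the clamp open.

Two things disagreed:
- **Block direction:** The clamped block's 40 mm side lay across the clamp arm, not pointing towards the pivots as the text says. I gripped it by its free ends.
- **Handle angle:** Before that last press, the pictures put the handle at about 1.16 rad (±0.05), slightly under the stop. I didn't measure the angle from pictures again afterwards.

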